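Flip specimen tiles at the turning ramp and clamp them for the microscope

TASK

Two or three specimen tiles lie blue back up on the grey mat: use the turning ramp to flip them all, dropping each one partly over the orange edge so that it tumbles over onto the black catch mat, until every tile lies there white face up at the same time. Then open the clamp with its blue knob, lay all of them white face up and flat in its channel, side by side between fence and jaw, and turn the knob clockwise until the jaw holds every tile flush against the fence and the gauge needle stands in the green band. Leave the pot, the beaker and the glass dish where they are.

Things in the scene. Friction and masses are not known exactly. Their poses are not given: they have to be found in the camera images.
- tile_a: Square specimen tile, 40 x 40 x 8 mm, about 35 g: one face is the blue back, the other white with a round brown specimen spot. Lies blue side up on the grey mat at the start. Origin at its centre; x and y along its edges, z points out of the BLUE face (so z points straight down once the white face is up). May be absent (two or three tiles are there).
- tile_b: Square specimen tile, 40 x 40 x 8 mm, about 35 g: one face is the blue back, the other white with a round brown specimen spot. Lies blue side up on the grey mat at the start. Origin at its centre; x and y along its edges, z points out of the BLUE face (so z points straight down once the white face is up). May be absent (two or three tiles are there).
- tile_c: Square specimen tile, 40 x 40 x 8 mm, about 35 g: one face is the blue back, the other white with a round brown specimen spot. Lies blue side up on the grey mat at the start. Origin at its centre; x and y along its edges, z points out of the BLUE face (so z points straight down once the white face is up). May be absent (two or three tiles are there).
- mat: The flat grey delivery mat, 200 x 170 x 4 mm, fixed to the bench (its place and yaw vary). Origin at the centre of its underside; top at z = 4 mm.
- ramp: The turning ramp, fixed (its place and yaw vary). A sloping aluminium plate (80 mm long, 30 degrees) rises towards the ramp's +x and ends in a free straight edge, the crest, with an orange strip; an upright grey wall stands under it at x = -2 mm. Origin on the bench straight below the crest's middle, x across the crest towards the catch mat, y along the crest.
- crest (a point): Middle of the crest, the ramp's top edge, 55 mm above the bench; it runs 105 mm to either side along the ramp's y. Three black lines on the plate (y = -70, 0, 70 mm) mark lanes. A level, square-on tile let go with its centre 6 to 14 mm beyond the crest (+x) and its underside 15 to 35 mm above it strikes the crest with its -x part and flips over.
- catch (a point): Point on top of the black catch mat (4 mm above the bench), 42 mm beyond the crest, about where flipped tiles come to lie (give or take 15 mm in x). The catch mat reaches from the grey wall to a 12 mm high lip at x = 106 mm and to y = +-115 mm of the ramp's frame; no end walls.
- holder: The tile clamp, fixed (its place and yaw vary). Origin on the bench under the middle of its open channel, which runs along the holder's x and is open at both ends. On the -y side a fixed steel fence (inner face at y = -30 mm, top 13 mm above the bench); on the +y side the sprung steel jaw; behind it a white housing 20 mm high with the knob, and the dial on the jaw's carriage.
- channel (a point): On the channel floor (6 mm above the bench), at y = -10 mm of the holder's frame: under the centre of a clamped tile in the middle place. The floor is usable 95 mm to either side along the holder's x; three tiles fit side by side with room for fingers, centres at x = -70, 0 and 70 mm.
- jaw_face (a point): Middle of the jaw's face that presses the tiles, 10 mm above the bench; jaw top at 13.5 mm. It is a straight steel bar 190 mm long along the holder's x, at y = +30 mm when the knob reads 0, moving 8 mm towards the fence (-y) per radian of knob until it meets tiles, then held back against its spring.
- knob (a joint): Blue knob of the clamp, rad, 0 to 5.2, growing clockwise seen from above (closes the jaw). Starts between 2.5 and 3.2, jaw too near the fence for a tile; at 0 to 1 the channel is wide enough. Stays where left (friction 0.08 N m). The jaw has 40 mm tiles at the fence at 2.5 rad; each further radian pushes the spring about 8 mm (needle 0.8 rad). Spring force 1.2 N at rest, 4.4 N mid-band.
- knob_grip (a point): Point on the knob's axis, 57 mm above the bench, at the height to grip: at x = 55, y = 102 mm of the holder's frame. The grip is a bar 42 mm long, 14 mm thick and 32 mm tall (from 32 to 64 mm above the bench), which lies along the holder's x when the knob reads 0 and turns with it.
- dial (a point): Centre of the white dial, 76 mm across, 23 mm above the bench. It rides on the jaw's carriage: at x = -55, y = 100 mm of the holder's frame when the knob reads 0, moving 8 mm towards -y per radian of knob.
- needle (a joint): Red needle on the dial, rad: how far the sprung jaw is pushed back (0.1 rad per mm). 0 = at rest, pointing to the holder's -x; grows clockwise seen from above, up to 1.6. The green band goes from 0.55 to 1.05 rad, its middle is 0.8; black ticks come before it, red ticks after it.
- pot: Clear jar with an orange cap, 52 mm wide, 75 mm tall. Bystander. Origin under its centre.
- beaker: Clear plastic beaker, 66 mm wide, 70 mm tall. Bystander. Origin under its centre.
- dish: Shallow glass dish, 90 mm wide, 16 mm tall. Bystander. Origin under its centre.
Things that resemble listed ones, but are neither listed nor needed, are in the scene too. What is shaped like the tile_a but yellow is not meant. What is shaped like the tile_b but yellow is not meant.

How it is judged:
By the outcome, as a careful person would: the job done as asked, in the order asked, and still so for the second after the job is handed in, with the robot touching nothing.
Of tile_a, tile_b, tile_c only 2 to 3 are there at a start; the rules pass over those that are not, and their reading is None.
At some moment in a run one of tile_a, tile_b, tile_c may be knocked a few centimetres aside while the robot is not near it.
Once in a run the grip may slacken for a moment while it holds something.
It also fails if it takes over 210 s, if anything falls off the work surface, if the arm or the gripper's body presses on something with over 40 N, if the wrist force passes 120 N, or if a joint passes its speed limit or range.

ROBOT

A 7-joint arm with a two-finger parallel gripper is mounted at the origin on the work surface. World frame = base frame: x ahead of the robot, y to its left, z up, the work surface at z = 0. Lengths are in mm, angles in rad, forces in N, time in s.
With the tool pointing down it reaches from about 400 to 875 mm from the base axis. Payload 4.4 kg.
Tool frame: the origin (TCP) lies midway between the tips of the shut fingers; the grasp point (between the pads) lies 19 mm behind it; z points along the fingers, y is the direction in which the jaws open and shut (so a half turn about z gives the same grasp; the last joint's range is limited). The gripper opens to 85 mm and grips with 20 to 120 N. Pads are 22 mm wide; open, the fingers measure 114 mm over their backs; the gripper's body (76 mm by 85 mm) begins 54 mm behind the grasp point. The pads swing forward as they close: fully open they stand 13 mm farther back than shut.
Start: joints at [-1.379, 0.628, 0.038, 1.517, -0.027, 0.996, -0.02], TCP at [165.694, 628.541, 201.913] pointing down, gripper open.
Joint ranges: [-3.06, 3.06], [-0.37, 2.12], [-1.25, 1.32], [0.18, 2.47], [-1.1, 4.24], [0.23, 1.98], [-2.94, 2.94]. Speed limits (rad/s): [2.57, 2.57, 3.14, 3.14, 3.14, 3.14, 3.14].

INTERFACE

Orientations are given as [roll, pitch, yaw] about the fixed x, y, z axes, in that order (R = Rz(yaw) Ry(pitch) Rx(roll)).
In Python, from cell import ctrl, vision gives the robot as it stands.
- The arm moves only by the tool play_rows, never from a script. Its arguments are lists of equal length, an entry for each row: "slide": the shift along the tool's x, y, z in mm, a list of three; "turn": the turn about the tool's z in rad; "fingers": the opening, from 0 (shut) to 1 (fully open). A call has 1 to 5 rows; each row is the pose to reach, as a shift and turn from the pose measured when the call began, along the tool's axes at that moment; what a row does not reach only later rows make up. A row lasts 1/8 s, in which the tool goes at most 62.5 mm and 10.7 degrees, less where a joint would pass 70% of its speed; a pose out of reach is approached as far as the arm can. A call with a gripper value outside its range is refused whole. The fingers move at their own pace and stop on an object; the grip force is fixed at half the most. Time passes only in rows, so rows that repeat a pose let the fingers close. It gives the time, the measured TCP pose, the force and the opening at its end, in the units of the state.
- ctrl.read_state(): the state, without advancing time (a new reading comes with each control period).
- vision.get_image(name): name is "side" or "top"; returns (picture, depth): 480x640x3 uint8, blue, green, red; 480x640 float32, mm along the optical axis (not along the pixel's ray), 0 where there is no reading.
- vision.camera_params(name): a dict with "fx", "fy", "cx", "cy" (pixels), "dist_coeffs" ([k1, k2, p1, p2, k3] as OpenCV has them; the pictures are not rectified), "position" and "rotation" of the camera in the world. Camera axes: x right, y up, looking along -z (the intrinsics and any distortion apply to the point x, -y, -z); pixel columns grow to the right and rows downward; lengths in mm; the calibration is good to about 2 mm. A picture is of the moment at which its call begins. camera_params takes no time and is no camera call.
- ctrl.finish_job(): hands the job in, once; it reports no verdict.
The state is a dict: "clock": time; "qpos": joint angles; "qd": joint speeds; "tau": joint torques, N m; "eef_pos": TCP position; "tool_rot": TCP orientation; "force": force on the tool from outside, world axes, zero at the start; "torque": the same for the moment, N m; "width": finger opening in mm.
Only numpy, scipy, OpenCV 4.12 (cv2) and the standard library are available. Lean on these libraries where they do the work, as an engineer would, in place of code of your own. Each camera call takes 0.05 s, during which the arm holds its last target.

## Working session

There is one attempt and no reset: what is moved stays moved. The work goes in short steps, Python scripts to look and compute and a tool call to move; the robot and the scene stay as the last step left them, time stands still between calls to the robot, and variables do not carry over. Pictures are saved under pics/ and viewed, and the job is handed in when it is done.

Besides the shell and the picture viewer there is one more tool, called after ">>>" as name(argument=value, ...) on one line, values as JSON. play_rows: Moves the arm, as the interface text tells. Its arguments: {"type":"object","properties":{"slide":{"type":"array"},"turn":{"type":"array"},"fingers":{"type":"array"}},"required":["slide","turn","fingers"]}

```bash
ls; mkdir -p pics; cat > h.py <<'E'
import numpy as np, cv2
from cell import ctrl, vision
def K(n):
    p=vision.camera_params(n); return np.array([[p["fx"],0,p["cx"]],[0,p["fy"],p["cy"]],[0,0,1.]]),np.array(p["dist_coeffs"],float),np.array(p["position"],float),np.array(p["rotation"],float),p
def ray(n,uv,z):
    k,d,P,R,_=K(n)
    uv=np.asarray(uv,float).reshape(-1,1,2)
    n_=cv2.undistortPoints(uv,k,d).reshape(-1,2)
    dirs=np.c_[n_[:,0],-n_[:,1],-np.ones(len(n_))]@R.T
    t=(z-P[2])/dirs[:,2]
    return P+dirs*t[:,None]
def proj(n,X):
    k,d,P,R,_=K(n)
    c=(np.asarray(X,float).reshape(-1,3)-P)@R
    c=c*np.array([1,-1,-1])
    return cv2.projectPoints(c.reshape(-1,1,3),np.zeros(3),np.zeros(3),k,d)[0].reshape(-1,2)
def snap(tag,names=("top","side")):
    o={}
    for n in names:
        im,de=vision.get_image(n); cv2.imwrite(f"pics/{tag}_{n}.png",im); np.save(f"pics/{tag}_{n}.npy",de); o[n]=(im,de)
    return o
E
python3 - <<'E'
from h import *
snap("s0")
for n in("top","side"):
    p=vision.camera_params(n); print(n,p)
s=ctrl.read_state(); print(s)
E
```

```text
pics
top {'fx': 538.699317609635, 'fy': 538.699317609635, 'cx': 317.96450142282674, 'cy': 226.86194584059083, 'dist_coeffs': array([-0.10406079,  0.        ,  0.        ,  0.        ,  0.        ]), 'position': array([ 391.1547715 ,   15.26749136, 1192.25416046]), 'rotation': array([ 0.12307387,  0.01262512, -1.59619221])}
side {'fx': 566.6206973305424, 'fy': 566.6206973305424, 'cx': 323.9072813792474, 'cy': 235.1367848101933, 'dist_coeffs': array([-0.00051893,  0.        ,  0.        ,  0.        ,  0.        ]), 'position': array([ 235.68931998, -850.60611762,  940.21192101]), 'rotation': array([ 0.80409349,  0.01176492, -0.35571858])}
{'clock': 0.1, 'qpos': array([-1.37878374,  0.62924828,  0.03843573,  1.51825895, -0.0270017 ,
        0.99631226, -0.02000507]), 'qd': array([ 0.00066511, -0.00182284,  0.00095044, -0.00246425, -0.00092599,
        0.00094807, -0.00025222]), 'tau': array([ 2.56812978e-03, -5.64534974e+01,  1.23049401e+00, -1.93974388e+01,
        1.13131350e-02,  5.43213944e-03, -2.40040538e-05]), 'eef_pos': array([165.53748197, 627.93741666, 201.087294  ]), 'tool_rot': array([-3.13988342e+00,  1.01439148e-05,  2.88378159e+00]), 'force': array([ 0.25640068, -0.05590316, -0.64187243]), 'torque': array([ 0.02926339,  0.03576472, -0.03296865]), 'width': 85.3315881180294}
```

```bash
sed -i 's/np.array(p\["rotation"\],float),p/Rot.from_euler("xyz",p["rotation"]).as_matrix(),p/; s/^import numpy as np, cv2/import numpy as np, cv2\nfrom scipy.spatial.transform import Rotation as Rot/' h.py; python3 -c "
from h import *
s=ctrl.read_state()
print(proj('top',s['eef_pos']),proj('side',s['eef_pos']))"
```

```text
[[  3.22692538 418.55384014]] [[107.60242704  81.06503218]]
```

View pics/s0_top.png

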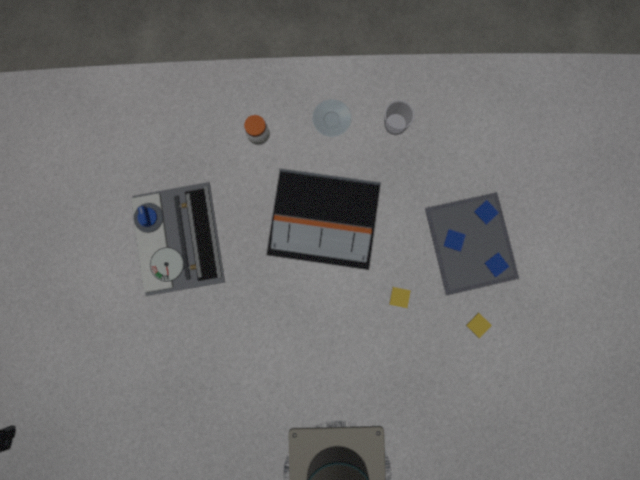

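View pics/s0_side.png

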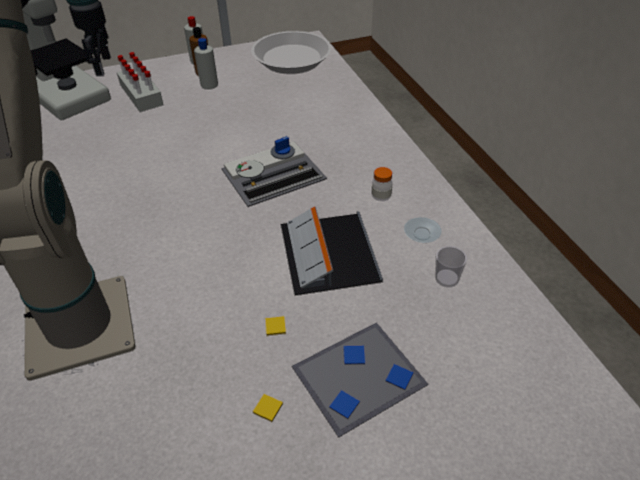

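Candidates: the blue tiles at top-view (486,212), (454,240) and (496,265). Look-alikes: yellow tiles at (400,297) and (479,325), and the blue knob at (147,216). The three blue ones on the grey mat are the tiles.

```bash
cat >> h.py <<'E'
def blobs(im,lo,hi,amin=60,roi=None):
    hsv=cv2.cvtColor(im,cv2.COLOR_BGR2HSV); m=cv2.inRange(hsv,np.array(lo),np.array(hi))
    if roi:
        z=np.zeros_like(m); z[roi[1]:roi[3],roi[0]:roi[2]]=255; m&=z
    c,_=cv2.findContours(m,cv2.RETR_EXTERNAL,cv2.CHAIN_APPROX_NONE)
    return [x for x in c if cv2.contourArea(x)>amin],m
def bl(n,im,z,lo,hi,amin=60,roi=None):
    """each blob: contour cast to plane z, min-area rect there"""
    out=[]
    for c in blobs(im,lo,hi,amin,roi)[0]:
        P=ray(n,c.reshape(-1,2).astype(float),z)[:,:2].astype(np.float32)
        r=cv2.minAreaRect(P); M=cv2.moments(P.reshape(-1,1,2)); 
        px=c.reshape(-1,2).mean(0)
        out.append((px.round(0),np.array([M['m10']/M['m00'],M['m01']/M['m00']]).round(1),np.round(r[0],1),np.round(r[1],1),round(r[2],1)))
    return out
BLUE=((105,140,60),(125,255,255)); ORG=((5,150,120),(18,255,255)); YEL=((20,120,100),(35,255,255))
E
python3 - <<'E'
from h import *
for n in("top","side"):
    im=cv2.imread(f"pics/s0_{n}.png")
    print(n)
    for z,c,nm in((12,BLUE,"blue"),(55,ORG,"orange"),(8,YEL,"yel")):
        for b in bl(n,im,z,*c): print(nm,*b)
im=cv2.imread("pics/s0_top.png")
cv2.imwrite("pics/c0.png",cv2.resize(im[180:290,420:530],None,fx=5,fy=5,interpolation=cv2.INTER_CUBIC))
cv2.imwrite("pics/c1.png",np.hstack([cv2.resize(im[175:305,125:235],None,fx=3.5,fy=4,interpolation=cv2.INTER_CUBIC),cv2.resize(im[160:280,260:390],None,fx=3.2,fy=520/120,interpolation=cv2.INTER_CUBIC)])[:, :800])
im=cv2.imread("pics/s0_side.png")
cv2.imwrite("pics/c2.png",cv2.resize(im[120:310,210:400],None,fx=3,fy=3,interpolation=cv2.INTER_CUBIC))
E
```

```text
top
blue [496. 264.] [ 443.7 -365. ] [ 443.8 -365.2] [37.1 38.1] 34.6
blue [454. 240.] [ 500.5 -273.5] [ 500.6 -273.3] [37.6 37.5] 69.9
blue [151. 215.] [573.3 399.6] [573.8 398.5] [38.5 16. ] 14.9
blue [142. 216.] [568.8 420.5] [572.  422.3] [41.2 18.4] 12.3
blue [486. 211.] [ 561.3 -348.5] [ 561.3 -349.6] [37.7 37.6] 42.4
orange [323. 224.] [538.   18.7] [537.8  16.5] [200.4   6.4] 80.3
orange [254. 125.] [762.1 160.2] [762.2 160.6] [39.7 39.1] 89.5
yel [478. 325.] [ 312.5 -318.9] [ 312.8 -318.6] [37.3 36. ] 43.2
yel [400. 297.] [ 378.7 -147.7] [ 378.8 -147.8] [37.5 36.3] 77.1
side
blue [344. 404.] [ 442.3 -367.4] [ 442.3 -367.4] [39.7 39.8] 35.0
blue [399. 376.] [ 559.8 -351.3] [ 559.7 -351.2] [40.1 39.2] 40.7
blue [354. 354.] [ 499.3 -276.3] [ 499.4 -276.5] [38.9 38.7] 69.1
orange [321. 239.] [536.4  11.9] [536.7  12.6] [206.4  10.1] 80.2
orange [383. 172.] [765.7 177.1] [765.6 176.7] [42.7 42.2] 35.3
yel [267. 407.] [ 311.7 -321.4] [ 311.7 -321.6] [41.  40.1] 43.3
yel [275. 325.] [ 377.7 -150.7] [ 377.7 -150.5] [40.5 38.6] 77.1
```

View pics/c0.png

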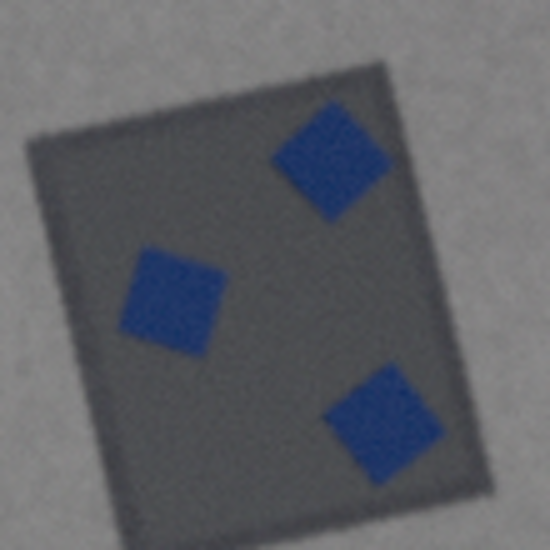

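View pics/c1.png

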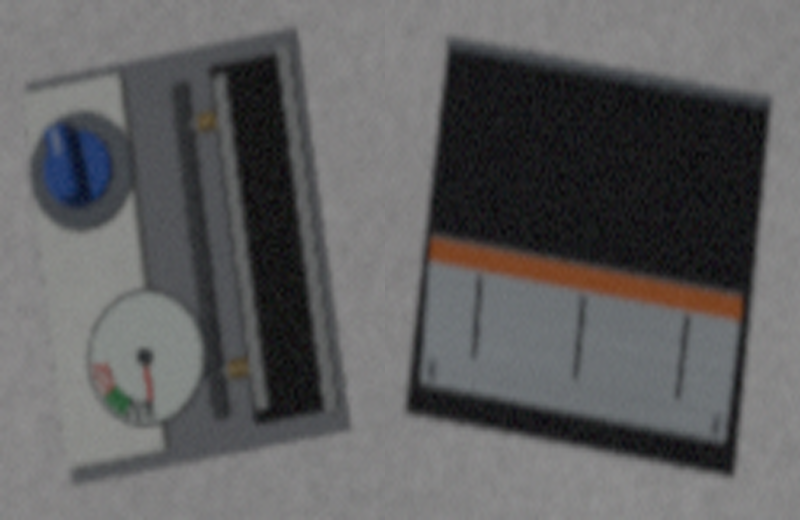

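View pics/c2.png

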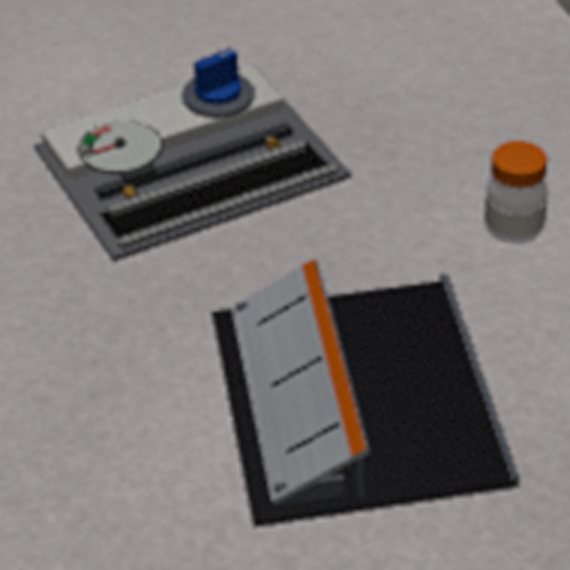

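```bash
cat > m1.py <<'E'
from h import *
import sys
def linefit(P):
    vx,vy,x,y=cv2.fitLine(P.astype(np.float32),cv2.DIST_HUBER,0,0.01,0.01).ravel(); return np.array([x,y]),np.array([vx,vy])
for n in("top","side"):
    im=cv2.imread(f"pics/s0_{n}.png")
    cs,m=blobs(im,*ORG); c=max(cs,key=cv2.contourArea)
    mm=np.zeros_like(m); cv2.drawContours(mm,[c],-1,255,-1)
    if n=="top":
        pts=[(u,np.nonzero(mm[:,u])[0].min()-.5) for u in range(mm.shape[1]) if mm[:,u].any()]
    else:
        pts=[(np.nonzero(mm[v])[0].max()+.5,v) for v in range(mm.shape[0]) if mm[v].any()]
    pts=np.array(pts,float)[2:-2]
    P=ray(n,pts,55)[:,:2]; p,d=linefit(P)
    if d[1]<0:d=-d
    t=(P-p)@d
    print(n,"crest: dir deg",np.degrees(np.arctan2(d[1],d[0])),"mid",p+d*(t.min()+t.max())/2,"len",np.ptp(t), "ends",(p+d*t.min()).round(1),(p+d*t.max()).round(1))
    # black channel
    roi=(170,180,230,290) if n=="top" else (235,150,330,205)
    g=cv2.cvtColor(im,cv2.COLOR_BGR2GRAY)
    mk=np.zeros_like(g); mk[roi[1]:roi[3],roi[0]:roi[2]]=(g[roi[1]:roi[3],roi[0]:roi[2]]<45)*255
    cc,_=cv2.findContours(mk,cv2.RETR_EXTERNAL,cv2.CHAIN_APPROX_NONE)
    for c in sorted(cc,key=cv2.contourArea)[-2:]:
        for z in (6,13):
            P=ray(n,c.reshape(-1,2).astype(float),z)[:,:2].astype(np.float32); r=cv2.minAreaRect(P); print(n,"black z",z,cv2.contourArea(c),np.round(r[0],1),np.round(r[1],1),round(r[2],2),cv2.boxPoints(r).round(1).tolist())
    # knob blue
    for z in (32,64): 
        for b in bl(n,im,z,*BLUE,20,(120,130,300,240)): print("knob",z,*b)
E
python3 m1.py
```

```text
top crest: dir deg 95.00365 mid [781.4305131  160.89695186] len 30.907421480130814 ends [782.8 145.5] [780.1 176.3]
top black z 6 7.5 [472.2 322.2] [27.7  6. ] 14.25 [[458.0, 321.6000061035156], [459.5, 315.79998779296875], [486.29998779296875, 322.70001220703125], [484.8999938964844, 328.5]]
top black z 13 7.5 [471.7 320.3] [27.6  6. ] 14.25 [[457.6000061035156, 319.79998779296875], [459.1000061035156, 314.1000061035156], [485.79998779296875, 320.79998779296875], [484.29998779296875, 326.6000061035156]]
top black z 6 1203.5 [529.5 288.1] [202.6  41.4] 8.05 [[426.29998779296875, 294.3999938964844], [432.1000061035156, 253.39999389648438], [632.7999877929688, 281.79998779296875], [627.0, 322.79998779296875]]
top black z 13 1203.5 [528.7 286.5] [201.4  41.1] 8.05 [[426.1000061035156, 292.79998779296875], [431.8999938964844, 252.0], [631.2999877929688, 280.20001220703125], [625.5999755859375, 321.0]]
knob 32 [151. 215.] [570.2 393.1] [570.7 392. ] [37.9 15.7] 14.9
knob 32 [142. 216.] [565.8 413.6] [569.  415.5] [40.5 18.1] 12.3
knob 64 [151. 215.] [565.3 382.7] [565.8 381.6] [36.8 15.3]
[... 558 characters left out ...]
001220703125], [586.7000122070312, 347.79998779296875]]
side black z 6 460.5 [528.6 288.9] [202.   34.1] 8.2 [[426.20001220703125, 291.3999938964844], [431.0, 257.6000061035156], [631.0, 286.5], [626.0999755859375, 320.20001220703125]]
side black z 13 460.5 [526.4 280.4] [200.5  33.8] 8.2 [[424.70001220703125, 282.79998779296875], [429.6000061035156, 249.3000030517578], [628.0, 277.8999938964844], [623.2000122070312, 311.3999938964844]]
knob 32 [282. 150.] [566.8 391.4] [564.9 394.5] [31.4 39.5] 76.3
knob 32 [281. 140.] [573.3 440.3] [576.4 441.8] [39.1 13.4] 21.4
knob 64 [282. 150.] [555.1 347.7] [553.3 350.6] [30.3 38.1] 76.3
knob 64 [281. 140.] [561.4 394.8] [564.4 396.3] [37.7 12.9] 21.4
```

```bash
cat > m2.py <<'E'
from h import *
from scipy.ndimage import map_coordinates
def profile(n,im,o,yaw,z,ss,tt,axis):
    """mean grey along one axis at plane z. axis 'y': profile vs y (tt), averaged over x (ss)"""
    g=cv2.cvtColor(im,cv2.COLOR_BGR2GRAY).astype(float)
    c,s=np.cos(yaw),np.sin(yaw); ex=np.array([c,s]);ey=np.array([-s,c]); out=[]
    for t in tt:
        P=[o+(ex*a+ey*t if axis=='y' else ex*t+ey*a) for a in ss]
        uv=proj(n,np.c_[np.array(P),np.full(len(P),z)])
        out.append(map_coordinates(g,[uv[:,1],uv[:,0]],order=1).mean())
    return np.array(out)
if __name__=="__main__":
    o=np.array([526,294.5])
    for n in("top","side"):
        im=cv2.imread(f"pics/s0_{n}.png")
        for z in (13,):
            print(n,"y-prof z",z)
            tt=np.arange(-46,40,2.)
            p=profile(n,im,o,np.radians(8.1),z,np.linspace(-80,80,81),tt,'y'); print(list(zip(tt.astype(int).tolist(),p.round().astype(int).tolist())))
        tt=np.arange(-120,121,2.)
        p=profile(n,im,o,np.radians(8.1),6,np.linspace(-15,-8,8),tt,'x'); print("x",list(zip(tt.astype(int).tolist(),p.round().astype(int).tolist())))
        if n=="top":
            c,_=blobs(im,*ORG,60,(260,190,400,260)); mm=np.zeros(im.shape[:2],np.uint8); cv2.drawContours(mm,c,-1,255,-1)
            pts=np.array([(u,np.nonzero(mm[:,u])[0].min()-.5) for u in range(640) if mm[:,u].any()],float)[2:-2]
            P=ray(n,pts,55)[:,:2]; v=cv2.fitLine(P.astype(np.float32),cv2.DIST_HUBER,0,.01,.01).ravel()
            print("crest",v,P[0],P[-1])
    im=cv2.imread("pics/s0_top.png");a=cv2.resize(im[190:290,130:190],None,fx=6,fy=6,interpolation=cv2.INTER_CUBIC)
    im=cv2.imread("pics/s0_side.png");b=cv2.resize(im[130:205,220:330],None,fx=4,fy=8,interpolation=cv2.INTER_CUBIC)
    cv2.imwrite("pics/c3.png",np.hstack([a,b])[:,:800])
E
python3 m2.py
```

```text
top y-prof z 13
[(-46, 118), (-44, 98), (-42, 81), (-40, 75), (-38, 79), (-36, 89), (-34, 94), (-32, 88), (-30, 68), (-28, 42), (-26, 25), (-24, 22), (-22, 21), (-20, 21), (-18, 21), (-16, 20), (-14, 21), (-12, 21), (-10, 21), (-8, 21), (-6, 22), (-4, 22), (-2, 21), (0, 22), (2, 28), (4, 46), (6, 71), (8, 89), (10, 93), (12, 87), (14, 76), (16, 73), (18, 78), (20, 80), (22, 81), (24, 81), (26, 79), (28, 71), (30, 57), (32, 47), (34, 46), (36, 48), (38, 51)]
x [(-120, 127), (-118, 128), (-116, 127), (-114, 120), (-112, 103), (-110, 88), (-108, 82), (-106, 82), (-104, 81), (-102, 77), (-100, 65), (-98, 43), (-96, 25), (-94, 21), (-92, 21), (-90, 21), (-88, 21), (-86, 21), (-84, 22), (-82, 21), (-80, 21), (-78, 21), (-76, 20), (-74, 18), (-72, 19), (-70, 20), (-68, 18), (-66, 22), (-64, 21), (-62, 22), (-60, 21), (-58, 21), (-56, 21), (-54, 19), (-52, 19), (-50, 20), (-48, 22), (-46, 21), (-44, 21), (-42, 21), (-40, 21), (-38, 24), (-36, 23), (-34, 22), (-32, 24), (-30, 22), (-28, 21), (-26, 19), (-24, 21), (-22, 21), (-20, 21), (-18, 20), (-16, 20), (-14, 21), (-12, 22), (-10, 20), (-8
[... 1832 characters left out ...]
-16, 15), (-14, 14), (-12, 15), (-10, 17), (-8, 15), (-6, 14), (-4, 15), (-2, 17), (0, 16), (2, 15), (4, 14), (6, 14), (8, 15), (10, 14), (12, 15), (14, 16), (16, 15), (18, 13), (20, 15), (22, 13), (24, 13), (26, 16), (28, 16), (30, 16), (32, 15), (34, 14), (36, 15), (38, 16), (40, 18), (42, 17), (44, 17), (46, 17), (48, 16), (50, 14), (52, 14), (54, 16), (56, 15), (58, 16), (60, 14), (62, 15), (64, 15), (66, 14), (68, 15), (70, 15), (72, 14), (74, 15), (76, 15), (78, 14), (80, 15), (82, 13), (84, 15), (86, 14), (88, 14), (90, 13), (92, 14), (94, 11), (96, 8), (98, 13), (100, 18), (102, 34), (104, 56), (106, 76), (108, 85), (110, 85), (112, 85), (114, 97), (116, 117), (118, 135), (120, 143)]
```

View pics/c3.png

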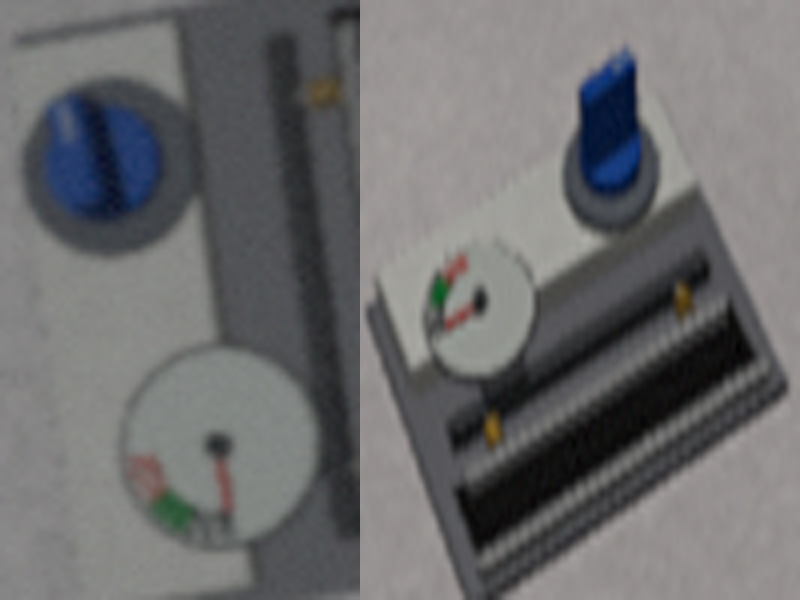

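```bash
cat > m3.py <<'E'
from h import *
from m2 import *
def prof(n,ch,o,yaw,z,ss,tt,axis):
    im=cv2.imread(f"pics/s0_{n}.png"); im=np.repeat(im[:,:,ch][:,:,None],3,2)
    return profile(n,im,o,yaw,z,ss,tt,axis)
o=np.array([541,13.]); yw=np.radians(-9.8)
for n in("top","side"):
    tt=np.arange(-16,12,1.)
    for s in (-80,0,80):
        p=prof(n,2,o,yw,55,np.linspace(s-12,s+12,13),tt,'x'); print(n,s,list(zip(tt.astype(int).tolist(),p.round().astype(int).tolist())))
    for sg in(-1,1):
        tt=np.arange(95,116,1.)*sg
        p=prof(n,2,o,yw,55,np.linspace(-5,-2,4),tt,'y'); print(n,"end",list(zip(tt.astype(int).tolist(),p.round().astype(int).tolist())))
    tt=np.arange(90,125,1.)
    p=prof(n,2,o,yw,16,np.linspace(-80,80,41),tt,'x'); print(n,'lip',list(zip(tt.astype(int).tolist(),p.round().astype(int).tolist())))
E
python3 m3.py
```

```text
top -80 [(-16, 107), (-15, 106), (-14, 107), (-13, 107), (-12, 109), (-11, 111), (-10, 114), (-9, 117), (-8, 118), (-7, 120), (-6, 121), (-5, 121), (-4, 121), (-3, 121), (-2, 120), (-1, 118), (0, 114), (1, 107), (2, 97), (3, 84), (4, 69), (5, 54), (6, 42), (7, 32), (8, 26), (9, 25), (10, 24), (11, 21)]
top 0 [(-16, 100), (-15, 100), (-14, 101), (-13, 103), (-12, 105), (-11, 109), (-10, 112), (-9, 115), (-8, 118), (-7, 120), (-6, 121), (-5, 121), (-4, 121), (-3, 121), (-2, 121), (-1, 119), (0, 114), (1, 107), (2, 96), (3, 82), (4, 67), (5, 53), (6, 40), (7, 31), (8, 27), (9, 25), (10, 24), (11, 23)]
top 80 [(-16, 102), (-15, 103), (-14, 104), (-13, 106), (-12, 108), (-11, 110), (-10, 113), (-9, 116), (-8, 119), (-7, 120), (-6, 121), (-5, 122), (-4, 122), (-3, 121), (-2, 120), (-1, 118), (0, 114), (1, 106), (2, 96), (3, 82), (4, 67), (5, 53), (6, 40), (7, 32), (8, 26), (9, 23), (10, 22), (11, 22)]
top end [(-95, 120), (-96, 120), (-97, 121), (-98, 118), (-99, 115), (-100, 104), (-101, 90), (-102, 75), (-103, 59), (-104, 51), (-105, 55), (-106, 63), (-107, 83), (-108, 102), (-109, 114),
[... 1872 characters left out ...]
12, 42), (-113, 36), (-114, 34), (-115, 33)]
side end [(95, 146), (96, 146), (97, 147), (98, 147), (99, 147), (100, 146), (101, 145), (102, 145), (103, 145), (104, 146), (105, 146), (106, 147), (107, 147), (108, 148), (109, 149), (110, 150), (111, 150), (112, 151), (113, 151), (114, 151), (115, 151)]
side lip [(90, 22), (91, 22), (92, 22), (93, 21), (94, 21), (95, 21), (96, 21), (97, 21), (98, 21), (99, 21), (100, 20), (101, 20), (102, 20), (103, 23), (104, 29), (105, 40), (106, 53), (107, 63), (108, 70), (109, 77), (110, 88), (111, 103), (112, 121), (113, 136), (114, 146), (115, 152), (116, 154), (117, 153), (118, 153), (119, 152), (120, 152), (121, 152), (122, 153), (123, 153), (124, 153)]
```

```bash
cat >> h.py <<'E'
def go(x,y,z,yaw):
    s=ctrl.read_state(); R=Rot.from_euler("xyz",s["tool_rot"]).as_matrix()
    d=R.T@(np.array([x,y,z],float)-s["eef_pos"]); psi=np.arctan2(R[1,0],R[0,0])
    dy=(np.radians(yaw)-psi+np.pi)%(2*np.pi)-np.pi
    print("pos",s["eef_pos"].round(1),"yaw",round(np.degrees(psi),1),"tilt",np.degrees(np.arccos(-R[2,2])).round(2),"t",round(s["clock"],2),"w",round(s["width"],1),"q7",s["qpos"][6].round(2))
    print("slide",d.round(1).tolist(),"turn",round(-dy,3),"rows>=",round(max(np.linalg.norm(d)/62.5,abs(np.degrees(dy))/10.7),1))
E
python3 -c "
from h import *
go(480,300,220,160)"
```

```text
pos [165.5 627.9 201.1] yaw 165.2 tilt 0.1 t 0.1 w 85.3 q7 -0.02
slide [-387.7, -237.0, -18.5] turn 0.091 rows>= 7.3
```

>>> play_rows(slide=[[-55,-34,-3],[-110,-68,-6],[-165,-102,-9],[-220,-135,-12],[-275,-168,-15]], turn=[0.02,0.04,0.06,0.08,0.09], fingers=[1,1,1,1,0.8])

```text
clock: 0.72
eef_pos: [382.4, 401.2, 215.8]
tool_rot: [-3.14, 0.0, 2.794]
force: [0.7, 0.8, -0.2]
width: 70.2
```

```bash
python3 -c "
from h import *
go(499.9,-275,200,159.5)"
```

```text
pos [382.4 401.2 215.8] yaw 160.1 tilt 0.11 t 0.72 w 70.2 q7 0.4
slide [-341.0, -595.6, 17.0] turn 0.01 rows>= 11.0
```

>>> play_rows(slide=[[-32,-54,1],[-64,-108,3],[-96,-163,4],[-128,-217,6],[-155,-271,8]], turn=[0.01,0.01,0.01,0.01,0.01], fingers=[0.8,0.8,0.7,0.7,0.7])

```text
clock: 1.35
eef_pos: [435.8, 93.4, 208.3]
tool_rot: [-3.14, 0.001, 2.784]
force: [0.8, -0.0, 0.1]
width: 59.8
```

```bash
python3 -c "
from h import *
go(499.9,-275,200,159.5)"
```

```text
pos [435.8  93.4 208.3] yaw 159.5 tilt 0.11 t 1.35 w 59.8 q7 1.0
slide [-189.1, -322.6, 9.0] turn -0.0 rows>= 6.0
```

>>> play_rows(slide=[[-31,-54,1],[-63,-108,3],[-94,-161,5],[-126,-215,7],[-157,-269,8]], turn=[0,0,0,0,0], fingers=[0.7,0.7,0.7,0.7,0.7])

```text
clock: 1.98
eef_pos: [488.5, -214.3, 200.6]
tool_rot: [-3.14, 0.0, 2.784]
force: [1.3, 0.2, 0.4]
width: 59.3
```

```bash
python3 -c "
from h import *
snap('s1')
for n in('top','side'):
    for b in bl(n,cv2.imread(f'pics/s1_{n}.png'),12,*BLUE): print(n,*b)
go(499.9,-275,60,159.5)"
```

```text
top [451. 245.] [ 491.4 -264.5] [ 487.8 -266. ] [39.  16.4] 45.4
top [151. 215.] [573.5 399.6] [574.  398.7] [37.9 16.2] 13.9
top [143. 216.] [568.3 420.2] [571.7 422.2] [41.7 19.6] 13.5
side [344. 404.] [ 442.3 -367.4] [ 442.3 -367.4] [39.7 39.8] 35.0
side [399. 376.] [ 559.8 -351.3] [ 559.7 -351.2] [40.1 39.2] 40.7
side [354. 354.] [ 499.3 -276.3] [ 499.4 -276.5] [38.9 38.7] 69.1
side [281. 146.] [575.5 435.4] [577.8 442.3] [73.8 39.5] 73.2
pos [ 487.8 -221.7  200.8] yaw 158.9 tilt 0.44 t 2.08 w 59.8 q7 1.67
slide [-30.0, -44.4, 141.2] turn -0.011 rows>= 2.4
```

View pics/s1_top.png

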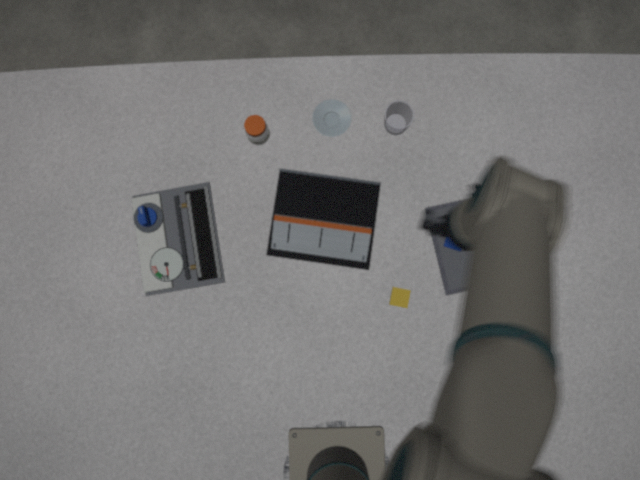

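View pics/s1_side.png

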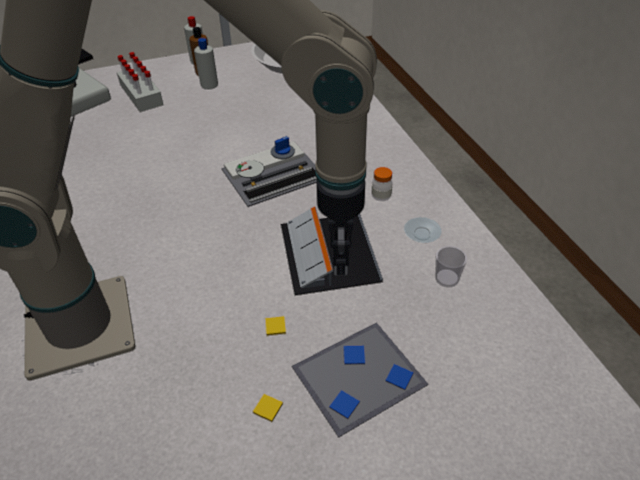

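>>> play_rows(slide=[[-10,-15,47],[-20,-30,94],[-30,-44,141],[-30,-44,141]], turn=[-0.01,-0.01,-0.01,-0.01], fingers=[0.65,0.65,0.65,0.65])

```text
clock: 2.58
eef_pos: [496.9, -274.0, 56.6]
tool_rot: [-3.135, -0.005, 2.781]
force: [-0.1, 0.2, 0.1]
width: 55.2
```

```bash
python3 -c "
from h import *
snap('s2',('side',))
go(499.9,-275,5,159.5)
s=ctrl.read_state(); p=s['eef_pos']; print(proj('side',p))
im=cv2.imread('pics/s2_side.png'); u,v=proj('side',p)[0].astype(int); cv2.imwrite('pics/c4.png',cv2.resize(im[v-60:v+60,u-70:u+70],None,fx=5,fy=5,interpolation=cv2.INTER_CUBIC))"
```

```text
pos [ 498.6 -273.8   58.9] yaw 159.4 tilt 0.37 t 2.62 w 55.3 q7 1.79
slide [-1.7, -0.3, 53.9] turn -0.002 rows>= 0.9
[[353.63129668 339.11657409]]
```

View pics/c4.png

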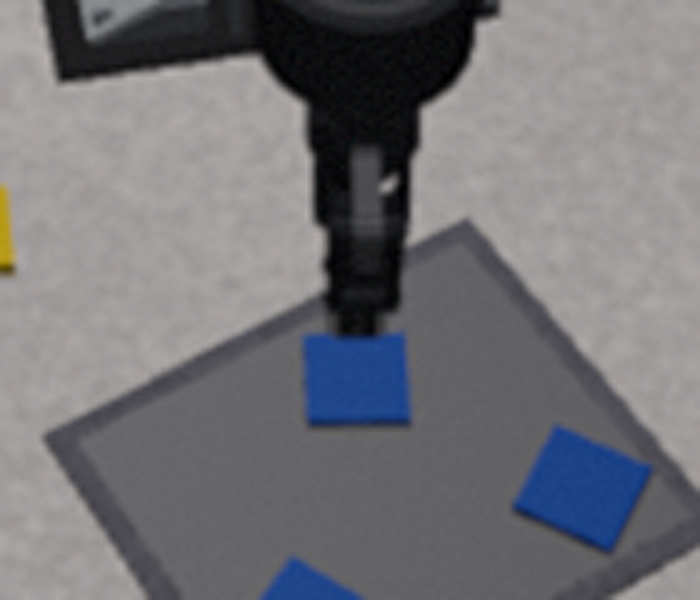

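>>> play_rows(slide=[[-1,0,20],[-1.5,0,40],[-1.5,0,53.5],[-1.5,0,53.5]], turn=[0,0,0,0], fingers=[0.65,0.65,0.65,0.65])

```text
clock: 3.12
eef_pos: [500.0, -274.0, 5.9]
tool_rot: [-3.136, -0.001, 2.783]
force: [-1.0, -0.8, 0.2]
width: 55.6
```

>>> play_rows(slide=[[0,0,0],[0,0,0],[0,0,0],[0,0,0]], turn=[0,0,0,0], fingers=[0.3,0.3,0.3,0.3])

```text
clock: 3.62
eef_pos: [500.2, -274.1, 6.1]
tool_rot: [-3.136, -0.0, 2.783]
force: [-0.8, 0.2, 0.3]
width: 25.8
```

```bash
python3 -c "
from h import *
snap('s3',('side',))
go(499.9,-275,110,159.5);print(ctrl.read_state()['force'])
s=ctrl.read_state(); p=s['eef_pos']
im=cv2.imread('pics/s3_side.png'); u,v=proj('side',p)[0].astype(int); cv2.imwrite('pics/c5.png',cv2.resize(im[v-60:v+60,u-70:u+70],None,fx=5,fy=5,interpolation=cv2.INTER_CUBIC))"
```

```text
pos [ 500.1 -274.1    6. ] yaw 159.4 tilt 0.35 t 3.67 w 25.3 q7 1.8
slide [-0.1, -1.6, -104.0] turn -0.001 rows>= 1.7
[ 0.40061309 -0.75324958 -0.49882646]
```

View pics/c5.png

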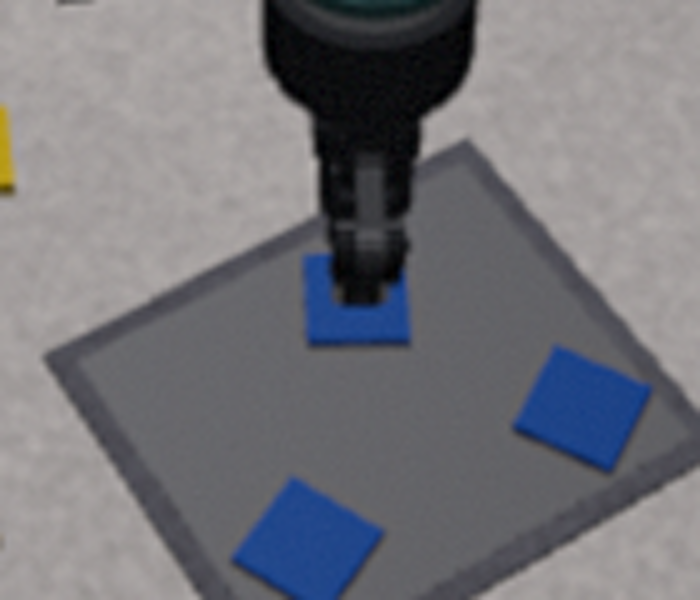

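>>> play_rows(slide=[[0,0,-6],[0,0,-6],[0,0,-6],[0,0,-4]], turn=[0,0,0,0], fingers=[0.6,0.6,0.6,0.6])

```text
clock: 4.18
eef_pos: [500.2, -274.1, 10.0]
tool_rot: [-3.136, -0.0, 2.783]
force: [0.6, -0.2, -0.9]
width: 51.3
```

>>> play_rows(slide=[[-0.5,0,4],[-0.5,0,8],[-0.5,0,9],[-0.5,0,9]], turn=[0,0,0,0], fingers=[0.6,0.6,0.6,0.6])

```text
clock: 4.68
eef_pos: [500.5, -274.2, 0.8]
tool_rot: [-3.136, -0.001, 2.783]
force: [0.6, -0.1, -1.0]
width: 51.1
```

```bash
python3 -c "
from h import *
s=ctrl.read_state(); print(s['eef_pos'],s['force'],s['width'])"
```

```text
[ 500.50165384 -274.24303736    0.82540449] [ 0.64388345 -0.12535857 -1.0172587 ] 51.125170539599274
```

No contact at 0.8. Close here.

>>> play_rows(slide=[[0,0,0],[0,0,0],[0,0,0],[0,0,0]], turn=[0,0,0,0], fingers=[0.4,0.4,0.4,0.4])

```text
clock: 5.18
eef_pos: [500.5, -274.2, 0.9]
tool_rot: [-3.136, -0.001, 2.783]
force: [-0.4, 0.5, -0.5]
width: 34.0
```

```bash
python3 -c "
from h import *
s=ctrl.read_state(); print(s['eef_pos'],s['force'],s['width'])"
```

```text
[ 500.53559114 -274.22991595    0.8605016 ] [-0.41140217  0.50878541 -0.4632711 ] 33.9800112229648
```

```bash
python3 -c "
from h import *
snap('s4',('side','top'))
s=ctrl.read_state(); p=s['eef_pos']
im=cv2.imread('pics/s4_side.png'); u,v=proj('side',p)[0].astype(int); cv2.imwrite('pics/c6.png',cv2.resize(im[v-60:v+60,u-70:u+70],None,fx=5,fy=5,interpolation=cv2.INTER_CUBIC))"
```

```text
(no output)
```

View pics/c6.png

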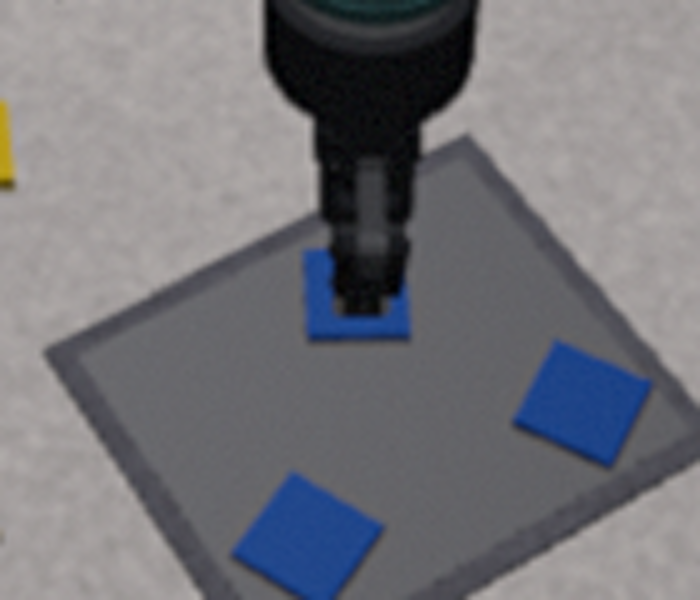

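>>> play_rows(slide=[[0,0,-4],[0,0,-4],[0,0,-4]], turn=[0,0,0], fingers=[0.58,0.58,0.58])

```text
clock: 5.65
eef_pos: [500.6, -274.2, 4.9]
tool_rot: [-3.136, -0.0, 2.783]
force: [-0.2, 0.5, -0.5]
width: 49.6
```

>>> play_rows(slide=[[0,0,4],[0,0,7],[0,0,9],[0,0,9]], turn=[0,0,0,0], fingers=[0.58,0.58,0.58,0.58])

```text
clock: 6.15
eef_pos: [500.4, -274.2, -4.3]
tool_rot: [-3.136, -0.001, 2.783]
force: [0.0, -0.8, 0.4]
width: 49.6
```

>>> play_rows(slide=[[0,0,0.7],[0,0,1.3],[0,0,1.3]], turn=[0,0,0], fingers=[0.58,0.58,0.58])

```text
clock: 6.52
eef_pos: [500.4, -274.2, -5.6]
tool_rot: [-3.136, -0.001, 2.783]
force: [0.3, -0.1, 0.0]
width: 49.6
```

>>> play_rows(slide=[[0,0,0.7],[0,0,1.5],[0,0,1.5]], turn=[0,0,0], fingers=[0.58,0.58,0.58])

```text
clock: 6.9
eef_pos: [500.3, -274.2, -7.2]
tool_rot: [-3.136, -0.001, 2.783]
force: [0.5, -0.0, 0.8]
width: 49.6
```

>>> play_rows(slide=[[0,0,0],[0,0,0],[0,0,0],[0,0,0]], turn=[0,0,0,0], fingers=[0.42,0.42,0.42,0.42])

```text
clock: 7.4
eef_pos: [500.3, -274.2, -7.2]
tool_rot: [-3.136, -0.001, 2.783]
force: [0.7, -1.1, 0.0]
width: 35.4
```

```bash
python3 -c "
from h import *
snap('s5',('side',))
s=ctrl.read_state(); p=s['eef_pos'];print(p,s['force'],s['width'])
im=cv2.imread('pics/s5_side.png'); u,v=proj('side',p)[0].astype(int); cv2.imwrite('pics/c7.png',cv2.resize(im[v-60:v+60,u-70:u+70],None,fx=5,fy=5,interpolation=cv2.INTER_CUBIC))"
```

```text
[ 500.3114311  -274.19262001   -7.21382067] [ 0.27039224 -0.26060421  0.04275993] 35.37444731137616
```

View pics/c7.png

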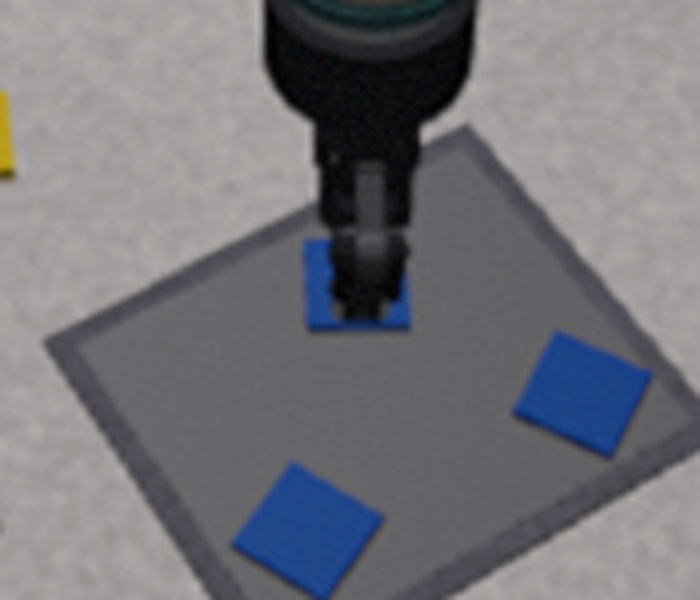

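```bash
cat >> h.py <<'E'
def xyz(n,de,uv):
    """world points from depth at integer pixels uv (N,2)"""
    k,d,P,R,_=K(n); uv=np.asarray(uv,int).reshape(-1,2)
    q=cv2.undistortPoints(uv.astype(float).reshape(-1,1,2),k,d).reshape(-1,2); Z=de[uv[:,1],uv[:,0]].astype(float)
    return P+(np.c_[q[:,0],-q[:,1],-np.ones(len(q))]*Z[:,None])@R.T
E
python3 - <<'E'
from h import *
np.set_printoptions(suppress=True,linewidth=200)
for t,p in(("s5",(500.3,-274.2,-7.2)),("s4",(500.5,-274.2,.9)),("s2",(498.6,-273.8,58.9))):
    de=np.load(f"pics/{t}_side.npy"); u,v=proj('side',p)[0].astype(int)
    print(t,u,v)
    for dv in range(-30,10,3):
        X=xyz('side',de,[(u+du,v+dv) for du in (1,3,5)]); print(dv,X.round(0).tolist())
E
```

```text
s5 353 358
-30 [[484.0, -307.0, 142.0], [485.0, -311.0, 146.0], [489.0, -311.0, 144.0]]
-27 [[484.0, -306.0, 133.0], [486.0, -310.0, 135.0], [490.0, -309.0, 133.0]]
-24 [[482.0, -311.0, 131.0], [486.0, -311.0, 129.0], [489.0, -313.0, 130.0]]
-21 [[480.0, -316.0, 129.0], [483.0, -317.0, 129.0], [486.0, -319.0, 131.0]]
-18 [[479.0, -319.0, 125.0], [482.0, -321.0, 126.0], [485.0, -322.0, 125.0]]
-15 [[477.0, -324.0, 124.0], [479.0, -327.0, 126.0], [483.0, -326.0, 124.0]]
-12 [[473.0, -332.0, 127.0], [478.0, -330.0, 122.0], [481.0, -332.0, 124.0]]
-9 [[472.0, -335.0, 122.0], [475.0, -337.0, 124.0], [479.0, -337.0, 122.0]]
-6 [[473.0, -335.0, 113.0], [476.0, -335.0, 112.0], [479.0, -336.0, 112.0]]
-3 [[475.0, -329.0, 95.0], [479.0, -330.0, 94.0], [482.0, -332.0, 95.0]]
0 [[480.0, -320.0, 70.0], [483.0, -322.0, 72.0], [487.0, -322.0, 70.0]]
3 [[487.0, -304.0, 35.0], [491.0, -306.0, 36.0], [495.0, -306.0, 33.0]]
6 [[493.0, -293.0, 6.0], [496.0, -294.0, 6.0], [500.0, -296.0, 6.0]]
9 [[491.0, -297.0, 2.0], [495.0, -299.0, 3.0], [498.0, -301.0, 4.0]]
s4 353 356
-30 [[482.0, -309.0, 151.0], [48
[... 1389 characters left out ...]
[480.0, -329.0, 191.0]]
-15 [[471.0, -334.0, 192.0], [473.0, -336.0, 195.0], [476.0, -337.0, 194.0]]
-12 [[469.0, -338.0, 191.0], [473.0, -338.0, 189.0], [476.0, -338.0, 187.0]]
-9 [[471.0, -335.0, 178.0], [473.0, -337.0, 179.0], [476.0, -339.0, 180.0]]
-6 [[472.0, -333.0, 167.0], [474.0, -337.0, 171.0], [477.0, -337.0, 169.0]]
-3 [[475.0, -326.0, 147.0], [479.0, -326.0, 146.0], [483.0, -326.0, 144.0]]
0 [[474.0, -329.0, 143.0], [477.0, -331.0, 145.0], [480.0, -332.0, 144.0]]
3 [[481.0, -315.0, 113.0], [485.0, -314.0, 109.0], [490.0, -311.0, 103.0]]
6 [[482.0, -314.0, 101.0], [485.0, -315.0, 101.0], [491.0, -310.0, 92.0]]
9 [[505.0, -264.0, 14.0], [511.0, -261.0, 6.0], [513.0, -265.0, 12.0]]
```

```bash
python3 - <<'E'
from h import *
im=cv2.imread('pics/s5_side.png'); c=im[300:385,315:395]
c=np.clip(c.astype(float)*2.2,0,255).astype(np.uint8)
cv2.imwrite('pics/c8.png',cv2.resize(c,None,fx=7,fy=7,interpolation=cv2.INTER_CUBIC))
print(vision.camera_params('side')['position'])
E
```

```text
[ 235.68931998 -850.60611762  940.21192101]
```

View pics/c8.png

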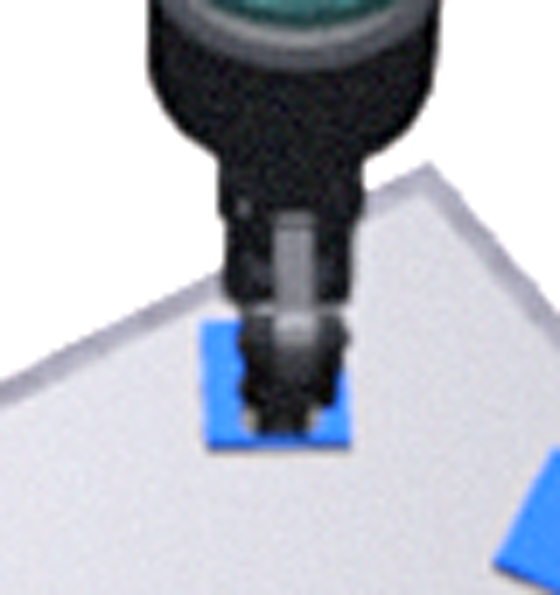

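>>> play_rows(slide=[[0,0,-3],[0,0,-3],[0,0,-3]], turn=[0,0,0], fingers=[0.58,0.58,0.58])

```text
clock: 7.82
eef_pos: [500.4, -274.2, -4.1]
tool_rot: [-3.136, -0.001, 2.783]
force: [0.2, -0.7, -0.6]
width: 49.9
```

>>> play_rows(slide=[[0,0,2],[0,0,4],[0,0,6],[0,0,7],[0,0,7]], turn=[0,0,0,0,0], fingers=[0.58,0.58,0.58,0.58,0.58])

```text
clock: 8.45
eef_pos: [500.3, -274.2, -11.3]
tool_rot: [-3.136, -0.001, 2.783]
force: [0.6, 0.2, -0.0]
width: 49.2
```

>>> play_rows(slide=[[0,0,1],[0,0,2],[0,0,2]], turn=[0,0,0], fingers=[0.58,0.58,0.58])

```text
clock: 8.82
eef_pos: [500.2, -274.2, -13.3]
tool_rot: [-3.136, -0.001, 2.783]
force: [0.5, -1.1, 0.8]
width: 49.5
```

>>> play_rows(slide=[[0,0,1],[0,0,2],[0,0,2]], turn=[0,0,0], fingers=[0.58,0.58,0.58])

```text
clock: 9.2
eef_pos: [500.1, -274.2, -15.4]
tool_rot: [-3.136, -0.002, 2.783]
force: [0.5, 0.1, -0.7]
width: 49.7
```

```bash
python3 - <<'E'
from h import *
snap('s6',('side',))
im=cv2.imread('pics/s6_side.png'); c=im[300:385,315:395]
c=np.clip(c.astype(float)*2.2,0,255).astype(np.uint8)
cv2.imwrite('pics/c9.png',cv2.resize(c,None,fx=7,fy=7,interpolation=cv2.INTER_CUBIC))
print(ctrl.read_state())
E
```

```text
{'clock': 9.25, 'qpos': array([ 0.38757906,  0.83604862,  0.09541698,  1.88926985, -0.15766281,
        0.42409719,  1.8073335 ]), 'qd': array([ 7.85736864e-05, -9.11808114e-04, -8.57161383e-04, -1.95903098e-04,
       -2.78321094e-04,  5.58343970e-04,  2.96598165e-04]), 'tau': array([-1.94949562e-04, -5.58309603e+01,  2.45012574e+00, -9.34035122e+00,
        1.68631197e-02,  5.66462277e-04,  1.37477605e-04]), 'eef_pos': array([ 500.13664745, -274.1949196 ,  -15.39693415]), 'tool_rot': array([-3.13560470e+00, -1.45108763e-03,  2.78251479e+00]), 'force': array([ 0.00231271, -0.52053805, -0.87623164]), 'torque': array([ 0.03919113, -0.02060823, -0.01785239]), 'width': 49.10437338681234}
```

View pics/c9.png

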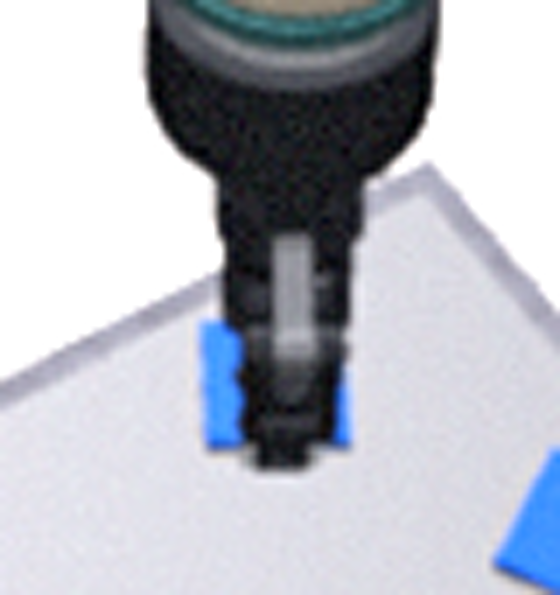

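```bash
python3 - <<'E'
from h import *
for px,ys in(((355.,367),(-297,-302,-307)),((355.7,361.7),(-291,-295.5,-300))):
    for y in ys:
        a=ray('side',[px],0)[0];b=ray('side',[px],50)[0]; t=(y-a[1])/(b[1]-a[1]); print(px,y,(a+t*(b-a)).round(1))
E
```

```text
(355.0, 367) -297 [ 493.4 -297.     1.2]
(355.0, 367) -302 [ 491.  -302.     9.7]
(355.0, 367) -307 [ 488.7 -307.    18.2]
(355.7, 361.7) -291 [ 497.1 -291.     8.7]
(355.7, 361.7) -295.5 [ 495.  -295.5   16.2]
(355.7, 361.7) -300 [ 492.9 -300.    23.7]
```

>>> play_rows(slide=[[0,0,1],[0,0,2],[0,0,2]], turn=[0,0,0], fingers=[0.58,0.58,0.58])

```text
clock: 9.62
eef_pos: [500.1, -274.2, -17.5]
tool_rot: [-3.136, -0.002, 2.783]
force: [-0.7, 0.3, -0.0]
width: 49.7
```

>>> play_rows(slide=[[0,0,0],[0,0,0],[0,0,0],[0,0,0]], turn=[0,0,0,0], fingers=[0.42,0.42,0.42,0.42])

```text
clock: 10.12
eef_pos: [500.1, -274.1, -17.5]
tool_rot: [-3.136, -0.002, 2.783]
force: [0.5, -0.5, -0.7]
width: 36.2
```

>>> play_rows(slide=[[0,0,0],[0,0,0],[0,0,0]], turn=[0,0,0], fingers=[0.36,0.36,0.36])

```text
clock: 10.5
eef_pos: [500.1, -274.1, -17.5]
tool_rot: [-3.136, -0.002, 2.783]
force: [0.4, -0.2, 0.6]
width: 30.6
```

```bash
python3 - <<'E'
from h import *
snap('s7',('side',))
im=cv2.imread('pics/s7_side.png'); c=im[300:385,315:395]
c=np.clip(c.astype(float)*2.2,0,255).astype(np.uint8)
cv2.imwrite('pics/c10.png',cv2.resize(c,None,fx=7,fy=7,interpolation=cv2.INTER_CUBIC))
E
```

```text
(no output)
```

View pics/c10.png

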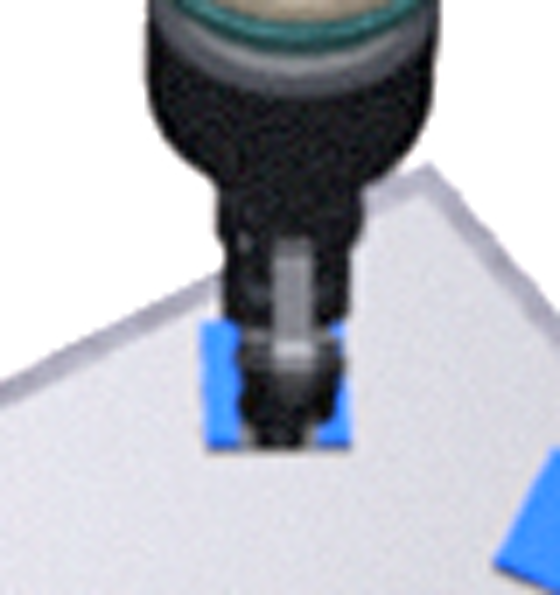

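>>> play_rows(slide=[[0,0,-3],[0,0,-3],[0,0,-3],[0,0,-3]], turn=[0,0,0,0], fingers=[0.58,0.58,0.58,0.58])

```text
clock: 11.05
eef_pos: [500.1, -274.1, -14.5]
tool_rot: [-3.136, -0.002, 2.783]
force: [0.0, -0.8, 0.2]
width: 49.5
```

>>> play_rows(slide=[[0,0,2],[0,0,4],[0,0,6],[0,0,7],[0,0,7]], turn=[0,0,0,0,0], fingers=[0.58,0.58,0.58,0.58,0.58])

```text
clock: 11.68
eef_pos: [500.0, -274.1, -21.6]
tool_rot: [-3.136, -0.002, 2.783]
force: [-0.2, -0.8, 0.4]
width: 49.7
```

>>> play_rows(slide=[[0,0,1],[0,0,2],[0,0,2]], turn=[0,0,0], fingers=[0.58,0.58,0.58])

```text
clock: 12.05
eef_pos: [499.9, -274.1, -23.7]
tool_rot: [-3.136, -0.002, 2.783]
force: [-0.2, -0.1, 0.8]
width: 49.9
```

>>> play_rows(slide=[[0,0,0],[0,0,0],[0,0,0]], turn=[0,0,0], fingers=[0.42,0.42,0.42])

```text
clock: 12.42
eef_pos: [500.0, -274.0, -23.2]
tool_rot: [-3.136, -0.002, 2.783]
force: [-0.9, 0.3, 5.1]
width: 37.8
```

```bash
python3 - <<'E'
from h import *
snap('s8',('side',))
im=cv2.imread('pics/s8_side.png'); c=im[300:385,315:395]
c=np.clip(c.astype(float)*2.2,0,255).astype(np.uint8)
cv2.imwrite('pics/c11.png',cv2.resize(c,None,fx=7,fy=7,interpolation=cv2.INTER_CUBIC))
s=ctrl.read_state(); print(s['width'],s['force'],s['torque'])
E
```

```text
37.40201490957889 [-1.9174807   1.16236695  4.37170947] [0.17203956 0.15445253 0.01283773]
```

View pics/c11.png

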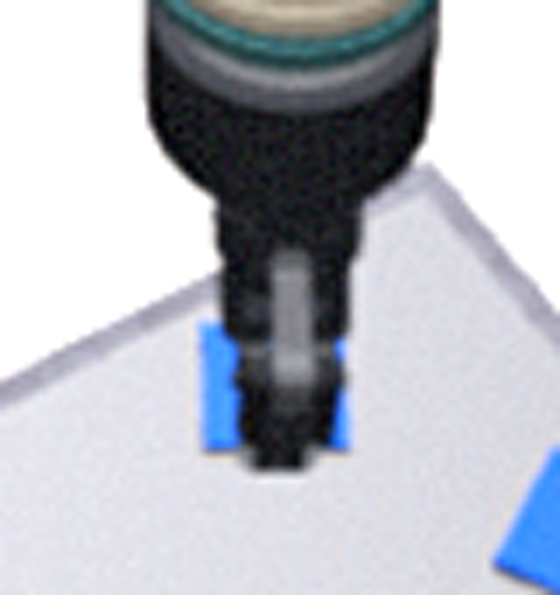

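>>> play_rows(slide=[[0,0,-2],[0,0,-2],[0,0,-1],[0,0,1],[0,0,3]], turn=[0,0,0,0,0], fingers=[0.6,0.6,0.6,0.6,0.6])

```text
clock: 13.1
eef_pos: [499.9, -274.0, -26.5]
tool_rot: [-3.136, -0.002, 2.783]
force: [0.4, 0.0, 0.4]
width: 51.4
```

>>> play_rows(slide=[[0,0,1],[0,0,2],[0,0,2]], turn=[0,0,0], fingers=[0.6,0.6,0.6])

```text
clock: 13.48
eef_pos: [499.8, -274.0, -28.4]
tool_rot: [-3.136, -0.002, 2.782]
force: [-0.3, 0.1, 1.5]
width: 51.3
```

>>> play_rows(slide=[[0,0,1],[0,0,1.5],[0,0,1.5]], turn=[0,0,0], fingers=[0.6,0.6,0.6])

```text
clock: 13.85
eef_pos: [499.8, -274.0, -28.5]
tool_rot: [-3.136, -0.002, 2.783]
force: [-2.2, 1.1, 13.7]
width: 51.3
```

>>> play_rows(slide=[[0,0,0],[0,0,0],[0,0,0]], turn=[0,0,0], fingers=[0.42,0.42,0.42])

```text
clock: 14.22
eef_pos: [501.6, -272.1, -26.5]
tool_rot: [-3.139, -0.0, 2.784]
force: [-1.5, 5.9, 18.4]
width: 38.3
```

>>> play_rows(slide=[[0,0,-1],[0,0,-6],[0,0,-15],[0,0,-30],[0,0,-30]], turn=[0,0,0,0,0], fingers=[0.3,0.3,0.3,0.3,0.3])

```text
clock: 14.85
eef_pos: [502.7, -272.8, 5.1]
tool_rot: [-3.138, 0.003, 2.784]
force: [-0.3, 0.2, -0.2]
width: 38.1
```

```bash
python3 - <<'E'
from h import *
snap('s9',('side',))
im=cv2.imread('pics/s9_side.png'); c=im[280:400,305:425]
c=np.clip(c.astype(float)*2.2,0,255).astype(np.uint8)
cv2.imwrite('pics/c12.png',cv2.resize(c,None,fx=5,fy=5,interpolation=cv2.INTER_CUBIC))
s=ctrl.read_state(); print(s['width'],s['force'],s['eef_pos'])
E
```

```text
38.40467343455787 [-0.8928077  -0.90194512  0.38563902] [ 502.23934889 -272.42660438    4.39426581]
```

View pics/c12.png

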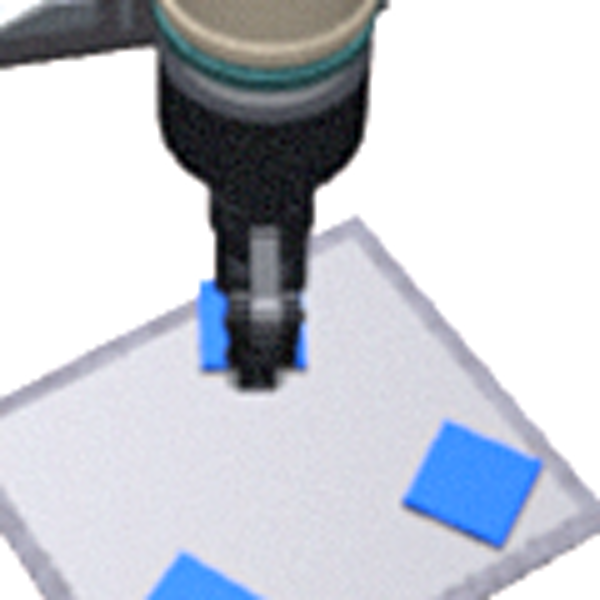

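>>> play_rows(slide=[[0,0,-30],[0,0,-60],[0,0,-86],[0,0,-86]], turn=[0,0,0,0], fingers=[0.3,0.3,0.3,0.3])

```text
clock: 15.4
eef_pos: [503.4, -272.8, 92.0]
tool_rot: [-3.138, 0.005, 2.784]
force: [-0.0, 0.7, -0.7]
width: 37.7
```

```bash
python3 - <<'E'
from h import *
snap('s10',('side','top'))
im=cv2.imread('pics/s10_side.png'); 
s=ctrl.read_state(); p=s['eef_pos']; print(p,s['width'])
for n in('side','top'):
  im=cv2.imread(f'pics/s10_{n}.png')
  for b in bl(n,im,p[2]+38.5,*BLUE): print(n,*b)
im=cv2.imread('pics/s10_side.png');u,v=proj('side',p+[0,0,38.5])[0].astype(int); print(u,v)
c=np.clip(im[v-50:v+50,u-60:u+60].astype(float)*2.2,0,255).astype(np.uint8)
cv2.imwrite('pics/c13.png',cv2.resize(c,None,fx=6,fy=6,interpolation=cv2.INTER_CUBIC))
go(542.2,-56.9,p[2],170.2)
E
```

```text
[ 501.81711848 -271.81337109   89.90017619] 38.02190731782484
side [344. 404.] [ 416.4 -428. ] [ 416.4 -428. ] [34.7 34.8] 35.0
side [399. 376.] [ 519.2 -413.9] [ 519.  -413.8] [35.1 34.3] 40.7
side [349. 316.] [ 489.1 -269.2] [ 488.7 -269.3] [40.7  9.1] 68.0
side [282. 146.] [532.4 277.9] [534.8 280. ] [65.  34.6] 73.2
top [492. 264.] [ 439.9 -317.1] [ 440.5 -314.5] [19.9 36.2] 81.3
top [465. 239.] [ 490.8 -266.9] [ 491.1 -269.1] [36.6 14.7] 69.9
top [151. 215.] [555.7 361.7] [555.8 360.7] [34.7 15.4] 14.9
top [142. 216.] [551.  380.2] [553.9 381.9] [37.6 17.2] 13.5
355 314
pos [ 501.8 -271.8   89.9] yaw 159.5 tilt 0.17 t 15.5 w 38.0 q7 1.79
slide [37.4, 215.5, -0.6] turn -0.187 rows>= 3.5
```

View pics/c13.png

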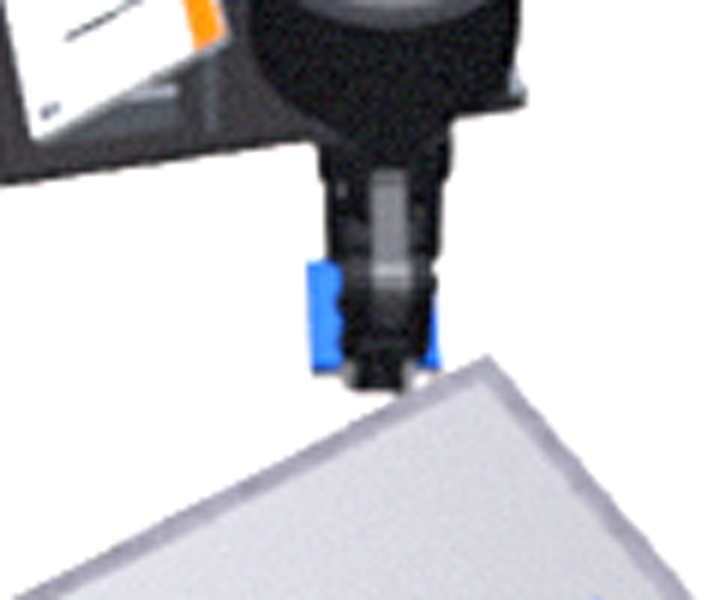

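View pics/s10_top.png

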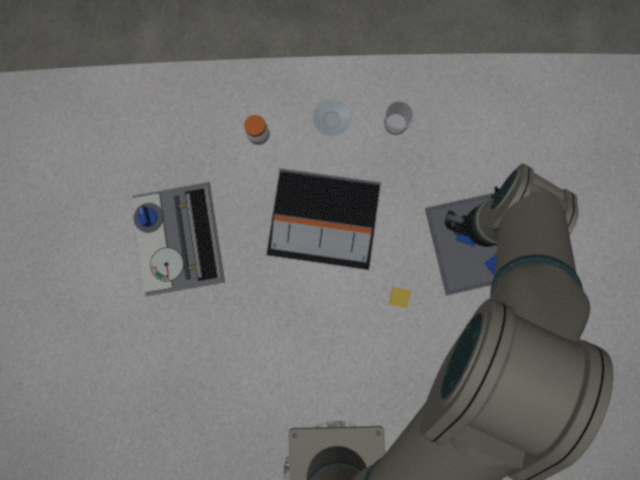

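```bash
python3 - <<'E'
from h import *
for z in (108,128,138):
    P=ray('side',[(346.2,307.7),(347.2,325.7),(368.3,325.2)],z)[:,:2]
    print(z,P.round(1).tolist(),np.linalg.norm(P[1]-P[0]),np.linalg.norm(P[2]-P[1]),"c",(P[0]+P[2])/2)
E
```

```text
108 [[498.2, -235.4], [484.3, -274.6], [520.5, -287.2]] 41.572889447241735 38.32335687761613 c [ 509.38328422 -261.29268109]
128 [[491.9, -250.2], [478.4, -288.4], [513.7, -300.7]] 40.5737956251564 37.402356927718785 c [ 502.80577777 -275.45526208]
138 [[488.8, -257.6], [475.4, -295.3], [510.3, -307.5]] 40.074248714113686 36.941856952770046 c [ 499.51702454 -282.53655257]
```

>>> play_rows(slide=[[7,43,0],[15,86,0],[22,129,0],[30,172,0],[36.5,215.5,0]], turn=[-0.04,-0.08,-0.12,-0.15,-0.187], fingers=[0.3,0.3,0.3,0.3,0.3])

```text
clock: 16.12
eef_pos: [542.0, -55.7, 87.8]
tool_rot: [-3.138, -0.002, 2.972]
force: [0.7, 0.1, -0.4]
width: 38.3
```

```bash
python3 - <<'E'
from h import *
go(541.2,-56.7,50,170.2)
E
```

```text
pos [542.  -55.7  87.8] yaw 170.3 tilt 0.24 t 16.12 w 38.3 q7 1.57
slide [0.5, -1.0, 37.8] turn 0.002 rows>= 0.6
```

>>> play_rows(slide=[[0.5,-1,19],[0.5,-1,37.8],[0.5,-1,37.8]], turn=[0,0,0], fingers=[0.3,0.3,0.3])

```text
clock: 16.5
eef_pos: [538.9, -56.4, 47.7]
tool_rot: [-3.138, -0.008, 2.972]
force: [-0.6, 0.1, -0.3]
width: 38.1
```

```bash
python3 - <<'E'
from h import *
snap('s11',('side',))
s=ctrl.read_state(); p=s['eef_pos']; print(p,s['width'],s['force'],np.degrees(s['tool_rot']))
im=cv2.imread('pics/s11_side.png');u,v=proj('side',p+[0,0,38.5])[0].astype(int); print(u,v)
c=np.clip(im[v-50:v+50,u-60:u+60].astype(float)*2.2,0,255).astype(np.uint8)
cv2.imwrite('pics/c14.png',cv2.resize(c,None,fx=6,fy=6,interpolation=cv2.INTER_CUBIC))
E
```

```text
[539.94661661 -56.7081159   48.68503249] 38.28384855382034 [-0.07156347  0.2002492  -1.12358927] [-179.78719697   -0.32168844  170.28075073]
332 246
```

View pics/c14.png

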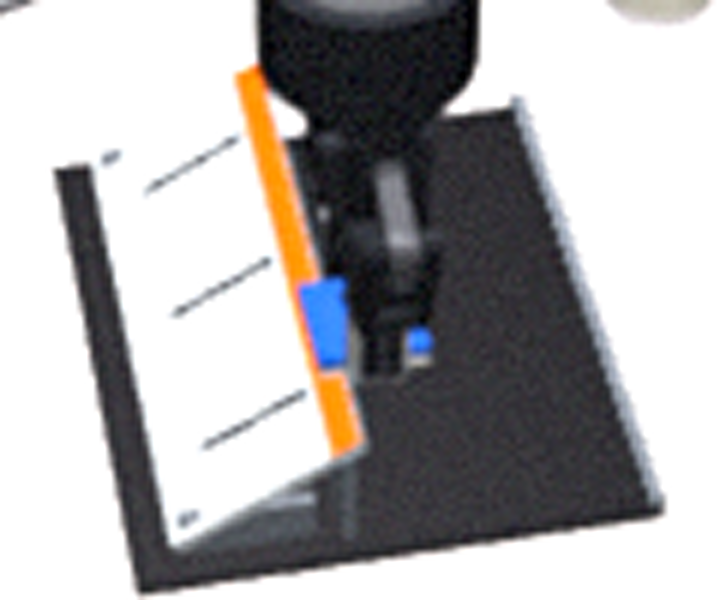

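```bash
cat >> h.py <<'E'
ex=np.array([np.cos(np.radians(-9.8)),np.sin(np.radians(-9.8))]); ey=np.array([-ex[1],ex[0]])
RS=np.array([543.2,11.6]); RM=np.array([544.2,13.8])  # ramp origin in side-camera terms / mean
E
python3 - <<'E'
from h import *
for z in (82,87.2,92):
    P=ray('side',[(322,243.2),(325.3,256.8),(344.2,254.5)],z)[:,:2]-RS
    Q=np.c_[P@ex,P@ey]
    print(z,Q.round(1).tolist(),np.linalg.norm(P[1]-P[0]),np.linalg.norm(P[2]-P[1]),"c",(Q[0]+Q[2])/2)
p=np.array([539.9,-56.7])-RM; print(p@ex,p@ey)
E
```

```text
82 [[-11.2, -48.1], [-11.8, -89.3], [28.6, -90.5]] 41.252260371511284 40.33117157818791 c [  8.67808921 -69.26495728]
87.2 [[-12.1, -53.2], [-12.6, -94.2], [27.4, -95.4]] 41.00230840897056 40.08680059350121 c [  7.67866412 -74.31038382]
92 [[-12.9, -58.0], [-13.4, -98.8], [26.4, -99.9]] 40.771583520471275 39.86122737686732 c [  6.75611788 -78.96770062]
7.762515727726221 -70.2031576895
```

>>> play_rows(slide=[[-1.5,0,-4],[-1.5,0,-4],[-1.5,0,-4],[-1.5,0,-4]], turn=[0,0,0,0], fingers=[0.3,0.3,0.3,0.3])

```text
clock: 17.05
eef_pos: [541.6, -57.0, 53.0]
tool_rot: [-3.138, -0.005, 2.972]
force: [-0.2, 0.2, -0.1]
width: 38.1
```

```bash
python3 - <<'E'
from h import *
s=ctrl.read_state(); p=s['eef_pos'];print(p,np.degrees(s['tool_rot'])); p=p[:2]-RM; print(p@ex,p@ey)
E
```

```text
[541.56103266 -56.96217362  52.9508741 ] [-179.79206131   -0.29615684  170.27954079]
9.443934875044635 -70.17878210981942
```

>>> play_rows(slide=[[0,0,0],[0,0,0],[0,0,0],[0,0,0],[0,0,0]], turn=[0,0,0,0,0], fingers=[0.8,0.8,0.8,0.8,0.8])

```text
clock: 17.68
eef_pos: [541.5, -57.0, 52.9]
tool_rot: [-3.138, -0.005, 2.972]
force: [1.0, 0.8, 0.3]
width: 68.5
```

```bash
python3 - <<'E'
from h import *
snap('s12',('side',))
im=cv2.imread('pics/s12_side.png')
c=np.clip(im[180:310,260:400].astype(float)*2,0,255).astype(np.uint8)
cv2.imwrite('pics/c15.png',cv2.resize(c,None,fx=5,fy=5,interpolation=cv2.INTER_CUBIC))
E
```

```text
(no output)
```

View pics/c15.png

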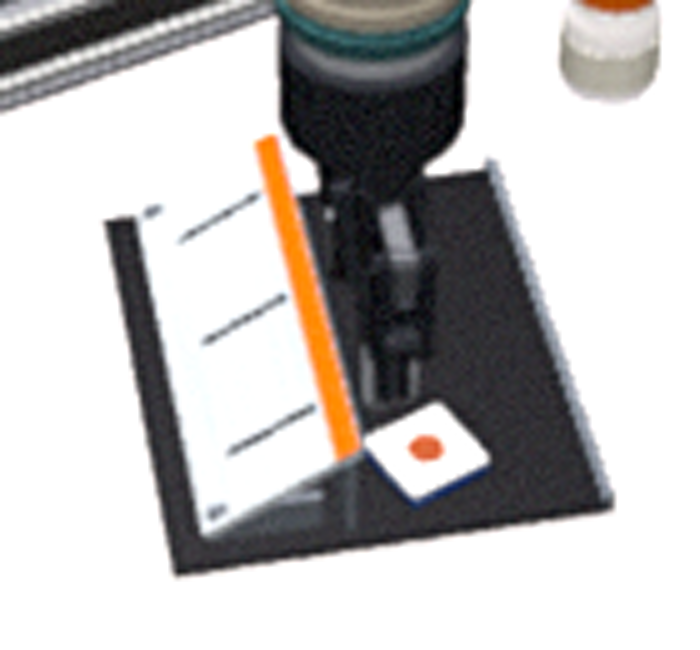

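```bash
python3 - <<'E'
from h import *
im=cv2.imread('pics/s12_side.png')
for b in bl('side',im,12,*BLUE): print(*b)
go(560.5,-350,70,131)
E
```

```text
[344. 404.] [ 442.3 -367.4] [ 442.3 -367.4] [39.7 39.8] 35.0
[399. 376.] [ 559.8 -351.3] [ 559.7 -351.2] [40.1 39.2] 40.7
pos [541.5 -57.   52.9] yaw 170.3 tilt 0.37 t 17.73 w 68.2 q7 1.58
slide [-68.1, -285.7, -16.4] turn 0.686 rows>= 4.7
```

>>> play_rows(slide=[[-8,-20,-25],[-24,-80,-30],[-38,-140,-30],[-52,-200,-30],[-62,-255,-30]], turn=[0.05,0.2,0.36,0.52,0.68], fingers=[0.7,0.6,0.6,0.6,0.6])

```text
clock: 18.35
eef_pos: [559.8, -321.1, 83.7]
tool_rot: [-3.136, -0.001, 2.286]
force: [1.3, 0.4, -0.1]
width: 51.3
```

```bash
python3 - <<'E'
from h import *
go(560.5,-350,10,131)
E
```

```text
pos [ 559.8 -321.1   83.7] yaw 131.0 tilt 0.35 t 18.35 w 51.3 q7 1.43
slide [-22.4, -18.0, 73.8] turn -0.0 rows>= 1.3
```

>>> play_rows(slide=[[-18,-15,20],[-22.4,-18,50],[-22.4,-18,74],[-22.4,-18,74],[-22.4,-18,74]], turn=[0,0,0,0,0], fingers=[0.6,0.6,0.6,0.6,0.6])

```text
clock: 18.98
eef_pos: [561.1, -350.3, 10.6]
tool_rot: [-3.136, 0.0, 2.286]
force: [0.3, -0.3, 0.8]
width: 51.5
```

```bash
python3 - <<'E'
from h import *
go(560.5,-350.3,-25.5,131)
E
```

```text
pos [ 561.1 -350.3   10.6] yaw 131.0 tilt 0.32 t 18.98 w 51.5 q7 1.48
slide [0.3, -0.2, 36.1] turn 0.0 rows>= 0.6
```

>>> play_rows(slide=[[0.3,0,15],[0.3,0,28],[0.3,0,35],[0.3,0,36],[0.3,0,36]], turn=[0,0,0,0,0], fingers=[0.6,0.6,0.6,0.6,0.6])

```text
clock: 19.6
eef_pos: [560.8, -350.3, -25.4]
tool_rot: [-3.136, 0.0, 2.286]
force: [0.3, 0.2, 0.1]
width: 51.3
```

>>> play_rows(slide=[[0,0,0],[0,0,0],[0,0,0],[0,0,0]], turn=[0,0,0,0], fingers=[0.3,0.3,0.3,0.3])

```text
clock: 20.1
eef_pos: [561.3, -350.8, -24.6]
tool_rot: [-3.136, 0.002, 2.286]
force: [-0.7, 0.2, 5.4]
width: 37.9
```

Gripped (37.9). Lift and take it to the middle lane.

>>> play_rows(slide=[[0,0,-5],[0,0,-20],[0,0,-50],[0,0,-85],[0,0,-100]], turn=[0,0,0,0,0], fingers=[0.3,0.3,0.3,0.3,0.3])

```text
clock: 20.72
eef_pos: [562.8, -351.2, 78.2]
tool_rot: [-3.137, 0.005, 2.286]
force: [-0.0, -0.5, -0.6]
width: 38.0
```

```bash
python3 - <<'E'
from h import *
p=RM+9*ex; print(p); go(p[0],p[1],80,170.2)
E
```

```text
[553.06867109  12.26811451]
pos [ 562.8 -351.2   78.2] yaw 131.0 tilt 0.39 t 20.73 w 38.0 q7 1.46
slide [280.6, 231.1, -4.3] turn -0.684 rows>= 5.8
```

>>> play_rows(slide=[[46,38,-4],[93,77,-4],[140,115,-4],[187,154,-4],[234,192,-4]], turn=[-0.11,-0.23,-0.34,-0.45,-0.57], fingers=[0.3,0.3,0.3,0.3,0.3])

```text
clock: 21.35
eef_pos: [553.8, -46.5, 80.0]
tool_rot: [-3.135, 0.002, 2.86]
force: [1.6, 0.9, -0.6]
width: 38.0
```

```bash
python3 - <<'E'
from h import *
p=RM+9.5*ex; go(p[0],p[1],80,170.2)
E
```

```text
pos [553.8 -46.5  80. ] yaw 163.9 tilt 0.38 t 21.35 w 38.0 q7 1.48
slide [16.5, 56.3, -0.3] turn -0.11 rows>= 0.9
```

>>> play_rows(slide=[[8,28,0],[16.5,56.3,10],[16.5,56.3,27],[16.5,56.3,27],[16.5,56.3,27]], turn=[-0.06,-0.11,-0.11,-0.11,-0.11], fingers=[0.3,0.3,0.3,0.3,0.3])

```text
clock: 21.98
eef_pos: [553.5, 10.1, 52.6]
tool_rot: [-3.134, 0.001, 2.968]
force: [0.1, 0.1, 0.6]
width: 37.9
```

```bash
python3 - <<'E'
from h import *
snap('s13',('side',))
s=ctrl.read_state(); p=s['eef_pos']; print(p,s['width'],np.degrees(s['tool_rot'])); q=p[:2]-RM; print(q@ex,q@ey)
im=cv2.imread('pics/s13_side.png');u,v=proj('side',p+[0,0,35])[0].astype(int); print(u-60,v-50)
c=np.clip(im[v-50:v+50,u-60:u+60].astype(float)*2.2,0,255).astype(np.uint8)
cv2.imwrite('pics/c16.png',cv2.resize(c,None,fx=6,fy=6,interpolation=cv2.INTER_CUBIC))
E
```

```text
[553.77232859  10.28238358  52.88649593] 37.63281066015789 [-1.79583547e+02  1.00000140e-01  1.70042803e+02]
10.031379932331255 -1.8369857487366443
267 174
```

View pics/c16.png

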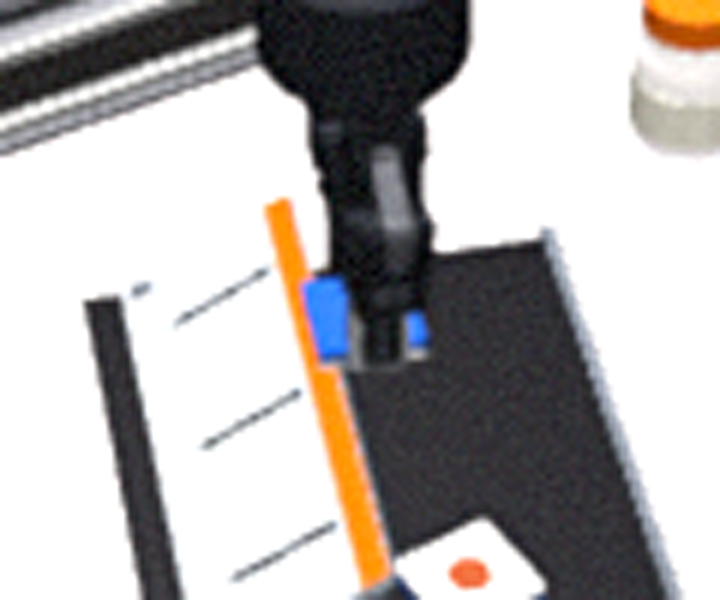

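```bash
python3 - <<'E'
from h import *
for z in (85,90):
    P=ray('side',[(317.7,220.3),(320.2,232.8),(338.7,231.5)],z)[:,:2]-RS
    Q=np.c_[P@ex,P@ey]
    print(z,Q.round(1).tolist(),np.linalg.norm(P[1]-P[0]),np.linalg.norm(P[2]-P[1]),"c",(Q[0]+Q[2])/2)
E
```

```text
85 [[-8.0, 22.4], [-9.7, -18.5], [30.8, -22.4]] 40.95907499368988 40.651957997635684 c [ 1.13972088e+01 -8.85382230e-03]
90 [[-8.8, 17.0], [-10.6, -23.7], [29.7, -27.5]] 40.71960759392883 40.41428615865032 c [10.41695475 -5.28214972]
```

>>> play_rows(slide=[[0,0,0],[0,0,0],[0,0,0],[0,0,0],[0,0,0]], turn=[0,0,0,0,0], fingers=[0.8,0.8,0.8,0.8,0.8])

```text
clock: 22.65
eef_pos: [553.8, 10.3, 52.9]
tool_rot: [-3.134, 0.002, 2.968]
force: [-0.7, -0.5, 0.5]
width: 68.1
```

```bash
python3 - <<'E'
from h import *
snap('s14',('side',))
im=cv2.imread('pics/s14_side.png')
c=np.clip(im[180:310,260:400].astype(float)*2,0,255).astype(np.uint8)
cv2.imwrite('pics/c17.png',cv2.resize(c,None,fx=5,fy=5,interpolation=cv2.INTER_CUBIC))
for b in bl('side',im,12,*BLUE): print(*b)
go(443,-366.2,80,124.8)
E
```

```text
[344. 404.] [ 442.3 -367.4] [ 442.3 -367.4] [39.7 39.8] 35.0
pos [553.8  10.4  52.9] yaw 170.1 tilt 0.42 t 22.7 w 68.5 q7 1.47
slide [44.0, -390.2, -24.4] turn 0.79 rows>= 6.3
```

View pics/c17.png

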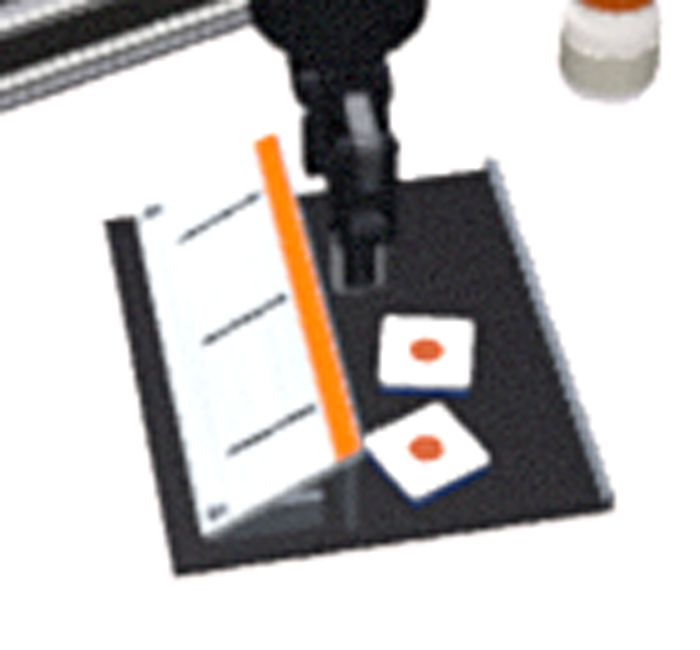

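>>> play_rows(slide=[[0,-15,-27],[8,-75,-30],[15,-135,-30],[22,-195,-30],[29,-255,-30]], turn=[0.05,0.2,0.35,0.5,0.65], fingers=[0.7,0.6,0.6,0.6,0.6])

```text
clock: 23.32
eef_pos: [480.7, -237.2, 84.8]
tool_rot: [-3.137, 0.006, 2.313]
force: [1.0, 0.2, -0.1]
width: 51.1
```

```bash
python3 - <<'E'
from h import *
go(443,-366.2,15,124.8)
E
```

```text
pos [ 480.7 -237.2   84.8] yaw 132.5 tilt 0.43 t 23.32 w 51.1 q7 1.43
slide [-69.1, -114.7, 70.8] turn 0.135 rows>= 2.4
```

>>> play_rows(slide=[[-27,-46,10],[-55,-92,25],[-69,-114.7,50],[-69,-114.7,70],[-69,-114.7,70]], turn=[0.06,0.13,0.135,0.135,0.135], fingers=[0.6,0.6,0.6,0.6,0.6])

```text
clock: 23.95
eef_pos: [441.7, -365.4, 14.4]
tool_rot: [-3.137, 0.003, 2.178]
force: [-0.4, 0.8, 0.1]
width: 51.0
```

```bash
python3 - <<'E'
from h import *
go(443,-366.4,-25.5,124.8)
E
```

```text
pos [ 441.7 -365.4   14.4] yaw 124.8 tilt 0.31 t 23.95 w 51.0 q7 1.56
slide [-1.5, 0.7, 39.9] turn -0.0 rows>= 0.6
```

>>> play_rows(slide=[[-1.5,0.7,18],[-1.5,0.7,32],[-1.5,0.7,39],[-1.5,0.7,39.7],[-1.5,0.7,39.7]], turn=[0,0,0,0,0], fingers=[0.6,0.6,0.6,0.6,0.6])

```text
clock: 24.58
eef_pos: [443.2, -366.6, -25.1]
tool_rot: [-3.137, 0.004, 2.178]
force: [0.6, 1.6, 0.3]
width: 51.0
```

>>> play_rows(slide=[[0,0,0],[0,0,0],[0,0,0],[0,0,0]], turn=[0,0,0,0], fingers=[0.3,0.3,0.3,0.3])

```text
clock: 25.08
eef_pos: [443.7, -367.0, -24.2]
tool_rot: [-3.138, 0.005, 2.178]
force: [-0.8, 0.8, 5.9]
width: 37.7
```

>>> play_rows(slide=[[0,0,-5],[0,0,-20],[0,0,-50],[0,0,-85],[0,0,-105]], turn=[0,0,0,0,0], fingers=[0.3,0.3,0.3,0.3,0.3])

```text
clock: 25.7
eef_pos: [444.4, -367.0, 83.4]
tool_rot: [-3.139, 0.008, 2.178]
force: [-0.4, -0.2, -1.1]
width: 37.6
```

```bash
python3 - <<'E'
from h import *
p=RM+9.5*ex+70*ey; print(p); go(p[0],p[1],82,170.2)
E
```

```text
[565.47603998  81.16156265]
pos [ 444.4 -367.    83.4] yaw 124.8 tilt 0.48 t 25.7 w 37.6 q7 1.53
slide [299.0, 355.1, -2.0] turn -0.793 rows>= 7.4
```

>>> play_rows(slide=[[38,45,-3],[77,91,-3],[115,137,-3],[154,183,-3],[192,228,-3]], turn=[-0.1,-0.2,-0.3,-0.4,-0.5], fingers=[0.3,0.3,0.3,0.3,0.3])

```text
clock: 26.32
eef_pos: [522.8, -77.3, 85.2]
tool_rot: [-3.136, 0.007, 2.681]
force: [0.6, -0.1, -0.4]
width: 37.7
```

```bash
python3 - <<'E'
from h import *
p=RM+9.5*ex+70*ey; go(p[0],p[1],82,170.2)
E
```

```text
pos [522.8 -77.3  85.2] yaw 153.6 tilt 0.51 t 26.32 w 37.7 q7 1.41
slide [32.2, 161.0, 2.1] turn -0.29 rows>= 2.6
```

>>> play_rows(slide=[[11,54,2],[22,108,2],[32,161,2],[32,161,15],[32,161,29]], turn=[-0.1,-0.2,-0.29,-0.29,-0.29], fingers=[0.3,0.3,0.3,0.3,0.3])

```text
clock: 26.95
eef_pos: [565.6, 80.2, 55.0]
tool_rot: [-3.133, 0.005, 2.971]
force: [0.4, 0.2, -0.6]
width: 37.8
```

```bash
python3 - <<'E'
from h import *
p=RM+9.5*ex+70*ey; go(p[0],p[1],53,170.2)
E
```

```text
pos [565.6  80.2  55. ] yaw 170.2 tilt 0.57 t 26.95 w 37.8 q7 1.36
slide [0.3, 0.9, 2.0] turn 0.0 rows>= 0.0
```

>>> play_rows(slide=[[0.3,0.9,2],[0.3,0.9,2],[0.3,0.9,2]], turn=[0,0,0], fingers=[0.3,0.3,0.3])

```text
clock: 27.32
eef_pos: [565.8, 80.3, 53.4]
tool_rot: [-3.133, 0.006, 2.969]
force: [-0.2, 0.2, -0.4]
width: 37.6
```

```bash
python3 - <<'E'
from h import *
snap('s15',('side',))
s=ctrl.read_state(); p=s['eef_pos']; print(p,s['width'],np.degrees(s['tool_rot'])); q=p[:2]-RM; print(q@ex,q@ey)
im=cv2.imread('pics/s15_side.png');u,v=proj('side',p+[0,0,35])[0].astype(int); print(u-60,v-50)
c=np.clip(im[v-50:v+50,u-60:u+60].astype(float)*2.2,0,255).astype(np.uint8)
cv2.imwrite('pics/c18.png',cv2.resize(c,None,fx=6,fy=6,interpolation=cv2.INTER_CUBIC))
E
```

```text
[565.85386156  80.54309878  53.45847739] 37.949424822810876 [-179.52917092    0.34758589  170.14663595]
9.97757680063837 69.45486963603653
261 153
```

View pics/c18.png

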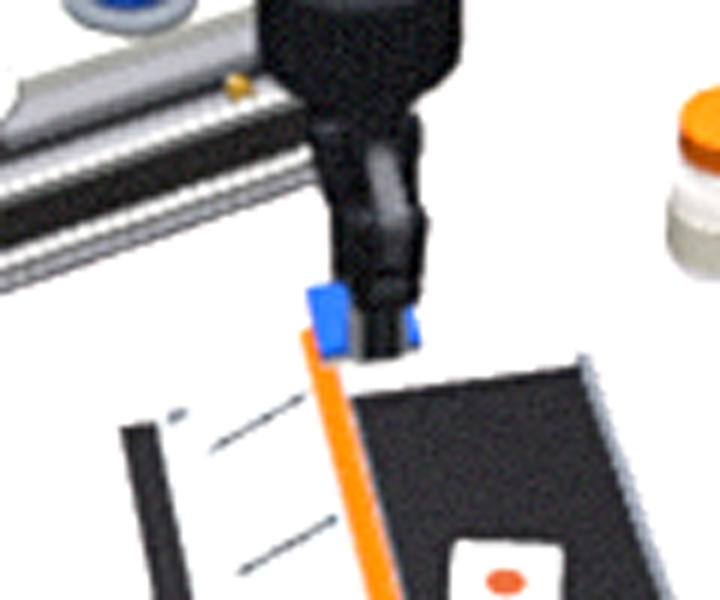

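```bash
python3 - <<'E'
from h import *
for z in (85,92):
    P=ray('side',[(312.2,201),(314.8,212.),(330.8,210.5)],z)[:,:2]-RS
    Q=np.c_[P@ex,P@ey]
    print(z,Q.round(1).tolist(),np.linalg.norm(P[1]-P[0]),np.linalg.norm(P[2]-P[1]),"c",(Q[0]+Q[2])/2)
E
```

```text
85 [[-8.8, 90.3], [-9.5, 51.2], [27.1, 49.1]] 39.06949263271163 36.69946752773726 c [ 9.16528611 69.6808183 ]
92 [[-10.0, 82.1], [-10.7, 43.4], [25.6, 41.3]] 38.74970470446734 36.399078505573826 c [ 7.81119896 61.72778671]
```

>>> play_rows(slide=[[0,0,0],[0,0,0],[0,0,0],[0,0,0],[0,0,0]], turn=[0,0,0,0,0], fingers=[0.8,0.8,0.8,0.8,0.8])

```text
clock: 28.0
eef_pos: [565.8, 80.6, 53.4]
tool_rot: [-3.133, 0.006, 2.97]
force: [-0.7, 0.0, -0.3]
width: 68.7
```

```bash
python3 - <<'E'
from h import *
snap('s16',('side',))
im=cv2.imread('pics/s16_side.png')
c=np.clip(im[180:310,260:400].astype(float)*2,0,255).astype(np.uint8)
cv2.imwrite('pics/c19.png',cv2.resize(c,None,fx=5,fy=5,interpolation=cv2.INTER_CUBIC))
E
```

```text
(no output)
```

View pics/c19.png

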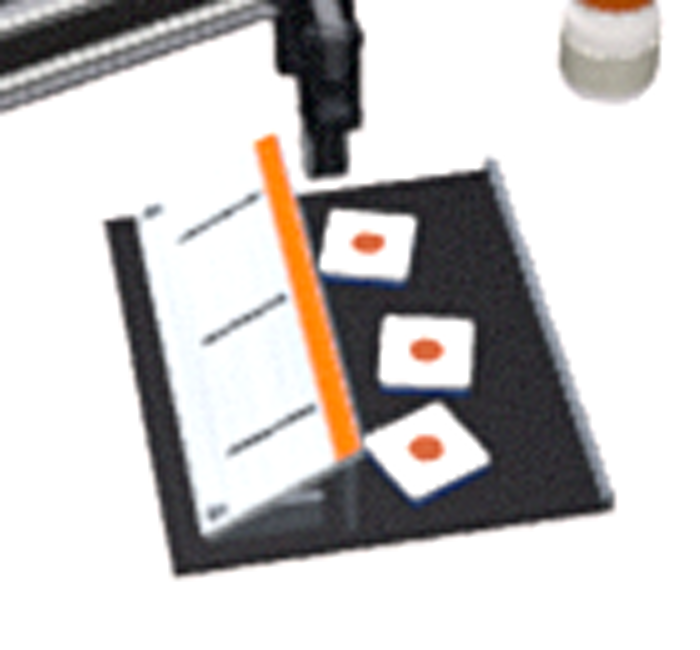

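```bash
python3 - <<'E'
from h import *
H=np.array([527.7,294.7]);a=np.radians(8.1);hx=np.array([np.cos(a),np.sin(a)]);hy=np.array([-hx[1],hx[0]])
kb=H+55*hx+102*hy; print(kb)
b=np.radians(13.)
d=np.array([np.cos(b),np.sin(b)]);n=np.array([-d[1],d[0]])
out=[]
for nm,off in(("top",(.65,1.15)),("side",(-.65,-1.15))):
    im=cv2.imread(f"pics/s0_{nm}.png"); c=kb+off
    C=[(*(c+sx*21*d+sy*7*n),64) for sx,sy in((1,1),(1,-1),(-1,-1),(-1,1))]
    uv=proj(nm,C); u0,v0=proj(nm,(*c,50))[0].astype(int)
    big=cv2.resize(im[v0-25:v0+25,u0-25:u0+25],None,fx=8,fy=8,interpolation=cv2.INTER_CUBIC)
    pts=((uv-[u0-25,v0-25]+.5)*8).astype(np.int32); cv2.polylines(big,[pts],True,(0,255,255),1); out.append(big)
cv2.imwrite("pics/c20.png",np.hstack(out))
E
```

```text
[567.77937552 403.43198084]
```

View pics/c20.png

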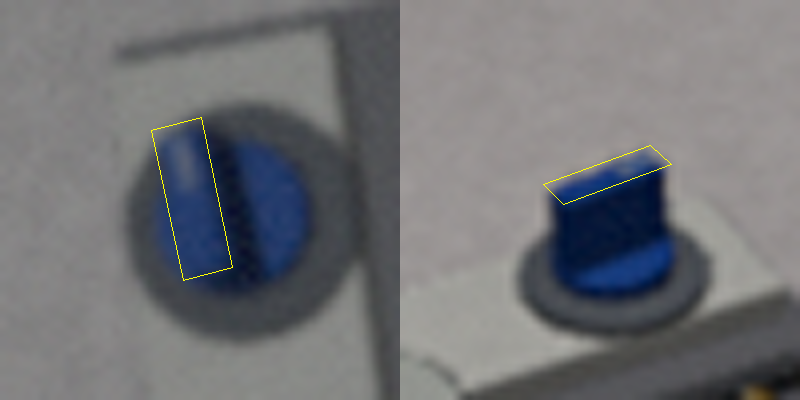

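>>> play_rows(slide=[[0,10,-30],[-3,55,-45],[-6,105,-45],[-9,155,-45],[-12,205,-45]], turn=[0.1,0.28,0.46,0.64,0.82], fingers=[0.6,0.6,0.6,0.6,0.6])

```text
clock: 28.68
eef_pos: [612.6, 282.6, 96.9]
tool_rot: [-3.141, 0.01, 2.144]
force: [0.9, -1.2, 0.2]
width: 51.4
```

```bash
python3 - <<'E'
from h import *
go(567.8,403.4,90,13)
E
```

```text
pos [612.6 282.6  96.9] yaw 122.8 tilt 0.59 t 28.68 w 51.4 q7 0.44
slide [125.9, 27.8, 5.6] turn 1.917 rows>= 10.3
```

>>> play_rows(slide=[[25,5.5,1],[50,11,2],[75,17,4],[100,22,5],[126,28,6]], turn=[0.18,0.36,0.54,0.72,0.9], fingers=[0.6,0.6,0.6,0.6,0.6])

```text
clock: 29.3
eef_pos: [567.3, 404.4, 89.3]
tool_rot: [3.134, 0.007, 1.238]
force: [0.3, -0.4, -1.2]
width: 51.3
```

```bash
python3 - <<'E'
from h import *
go(567.8,403.4,70,13)
E
```

```text
pos [567.3 404.4  89.3] yaw 70.9 tilt 0.58 t 29.3 w 51.3 q7 -0.48
slide [-0.7, 0.6, 19.3] turn 1.011 rows>= 5.4
```

>>> play_rows(slide=[[0,0,4],[0,0,8],[0,0,12],[-0.7,0.6,15],[-0.7,0.6,19]], turn=[0.18,0.36,0.54,0.72,0.9], fingers=[0.6,0.6,0.6,0.6,0.6])

```text
clock: 29.92
eef_pos: [567.5, 403.5, 70.0]
tool_rot: [3.132, -0.001, 0.333]
force: [0.2, 0.4, -0.2]
width: 51.3
```

```bash
python3 - <<'E'
from h import *
go(567.8,403.4,12,13)
E
```

```text
pos [567.5 403.5  70. ] yaw 19.1 tilt 0.57 t 29.93 w 51.3 q7 -1.23
slide [0.2, -0.4, 58.0] turn 0.106 rows>= 0.9
```

>>> play_rows(slide=[[0,0,15],[0,0,30],[0,0,45],[0,0,58],[0,0,58]], turn=[0.06,0.106,0.106,0.106,0.106], fingers=[0.6,0.6,0.6,0.6,0.6])

```text
clock: 30.55
eef_pos: [566.9, 402.6, 10.6]
tool_rot: [3.131, 0.0, 0.227]
force: [-0.3, 0.6, 0.0]
width: 51.5
```

```bash
python3 - <<'E'
from h import *
snap('s17',('side','top'))
s=ctrl.read_state(); print(s['eef_pos'],s['force'],np.degrees(s['tool_rot']),s['qpos'].round(2))
o=[]
for n,(u,v) in(("top",(145,216)),("side",(282,146))):
    im=cv2.imread(f'pics/s17_{n}.png'); c=np.clip(im[v-45:v+45,u-40:u+40].astype(float)*1.8,0,255).astype(np.uint8); o.append(cv2.resize(c,None,fx=5,fy=5,interpolation=cv2.INTER_CUBIC))
cv2.imwrite('pics/c21.png',np.hstack(o))
E
```

```text
[568.07619154 402.86976519  12.20192407] [0.25446144 0.2092143  0.02717208] [ 1.79433305e+02 -1.22623257e-01  1.29827607e+01] [-1.09  1.1   0.87  1.52 -0.94  0.99 -1.29]
```

View pics/c21.png

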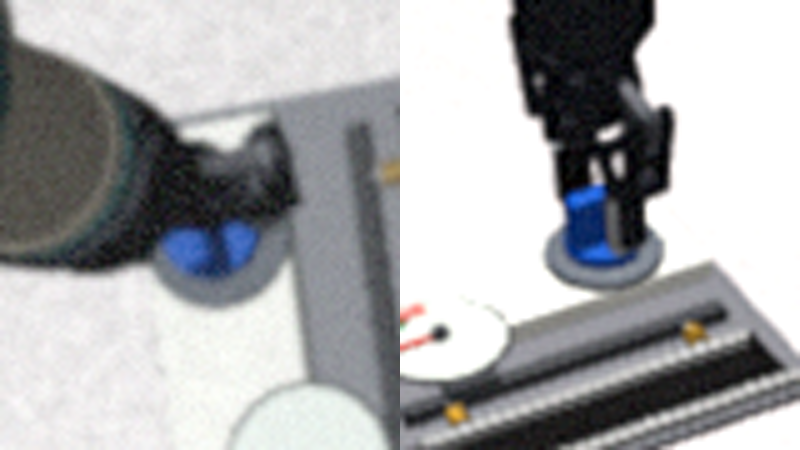

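>>> play_rows(slide=[[0,0,0],[0,0,0],[0,0,0],[0,0,0],[0,0,0]], turn=[0,0,0,0,0], fingers=[0.05,0.05,0.05,0.05,0.05])

```text
clock: 31.28
eef_pos: [568.3, 405.0, 13.2]
tool_rot: [3.135, -0.004, 0.228]
force: [-1.5, 5.1, 5.1]
width: 12.7
```

```bash
python3 - <<'E'
from h import *
s=ctrl.read_state(); print(s['eef_pos'],s['force'],s['torque'],np.degrees(s['tool_rot']),s['qpos'].round(2),s['width'])
E
```

```text
[568.25432515 404.98480555  13.18969087] [-1.46185613  5.14350198  5.08282556] [1.11845663 0.1833456  0.01166312] [179.59825678  -0.21212585  13.04776291] [-1.09  1.1   0.87  1.51 -0.94  0.99 -1.29] 12.71833770730142
```

>>> play_rows(slide=[[0,0,-1],[0,0,-1.5],[0,0,-1.5],[0,0,-1.5],[0,0,-1.5]], turn=[-0.1,-0.25,-0.4,-0.55,-0.7], fingers=[0.05,0.05,0.05,0.05,0.05])

```text
clock: 31.9
eef_pos: [568.1, 405.4, 13.3]
tool_rot: [3.134, 0.002, 0.933]
force: [1.7, 3.7, -6.8]
width: 12.6
```

```bash
python3 - <<'E'
from h import *
s=ctrl.read_state(); print(s['eef_pos'],s['force'],s['torque'],np.degrees(s['tool_rot']),s['qpos'].round(2),s['width'])
E
```

```text
[568.08342687 405.37623452  13.291392  ] [ 1.66643235  3.74946732 -6.81201562] [ 0.94703823 -0.51801655 -0.07401737] [1.79550608e+02 9.60800251e-02 5.34292007e+01] [-1.03  1.04  0.72  1.51 -0.8   0.9  -0.68] 12.636438444592512
```

>>> play_rows(slide=[[0,0,0],[0,0,0],[0,0,0],[0,0,0],[0,0,0]], turn=[-0.15,-0.3,-0.45,-0.6,-0.75], fingers=[0.05,0.05,0.05,0.05,0.05])

```text
clock: 32.52
eef_pos: [567.7, 405.6, 13.2]
tool_rot: [3.137, 0.006, 1.687]
force: [-2.2, 2.5, 1.7]
width: 12.7
```

>>> play_rows(slide=[[0,0,0],[0,0,0],[0,0,0],[0,0,0],[0,0,0]], turn=[-0.15,-0.3,-0.45,-0.6,-0.75], fingers=[0.05,0.05,0.05,0.05,0.05])

```text
clock: 33.15
eef_pos: [567.3, 405.6, 13.2]
tool_rot: [-3.14, 0.007, 2.442]
force: [-1.5, 1.8, 2.3]
width: 13.0
```

```bash
python3 - <<'E'
from h import *
s=ctrl.read_state(); print(s['eef_pos'],s['force'],s['torque'],np.degrees(s['tool_rot']),s['qpos'].round(2),s['width'])
E
```

```text
[567.32543145 405.56416902  13.22304439] [-1.50084005  1.75753516  2.33485045] [ 0.66098942  0.43328766 -0.10417409] [-179.91346215    0.40028638  139.91291236] [-0.85  0.94  0.35  1.51 -0.4   0.76  0.53] 13.031750987536277
```

>>> play_rows(slide=[[0,0,0],[0,0,0],[0,0,0],[0,0,0],[0,0,0]], turn=[-0.15,-0.3,-0.45,-0.55,-0.55], fingers=[0.05,0.05,0.05,0.05,0.05])

```text
clock: 33.78
eef_pos: [567.0, 405.3, 13.2]
tool_rot: [-3.137, 0.005, 2.991]
force: [-1.8, 0.7, 3.7]
width: 12.8
```

>>> play_rows(slide=[[0,0,0],[0,0,0],[0,0,-20],[0,0,-50],[0,0,-75]], turn=[0,0,0,0,0], fingers=[0.6,0.6,0.6,0.6,0.6])

```text
clock: 34.4
eef_pos: [567.6, 405.9, 90.7]
tool_rot: [-3.138, 0.006, 2.991]
force: [0.1, 0.9, 0.3]
width: 51.2
```

```bash
python3 - <<'E'
from h import *
snap('s18',('side','top'))
s=ctrl.read_state(); print(s['eef_pos'],s['force'],np.degrees(s['tool_rot']),s['qpos'].round(2))
im=cv2.imread('pics/s18_side.png'); c=np.clip(im[120:310,215:415].astype(float)*1.7,0,255).astype(np.uint8)
cv2.imwrite('pics/c22.png',cv2.resize(c,None,fx=3.9,fy=3.1,interpolation=cv2.INTER_CUBIC))
E
```

```text
[569.56799367 407.14927175  92.98367182] [-0.33929091  1.17825799  0.7247012 ] [179.99261305   0.60147888 171.35574849] [-0.79  0.83  0.23  1.47 -0.22  0.86  0.93]
```

View pics/c22.png

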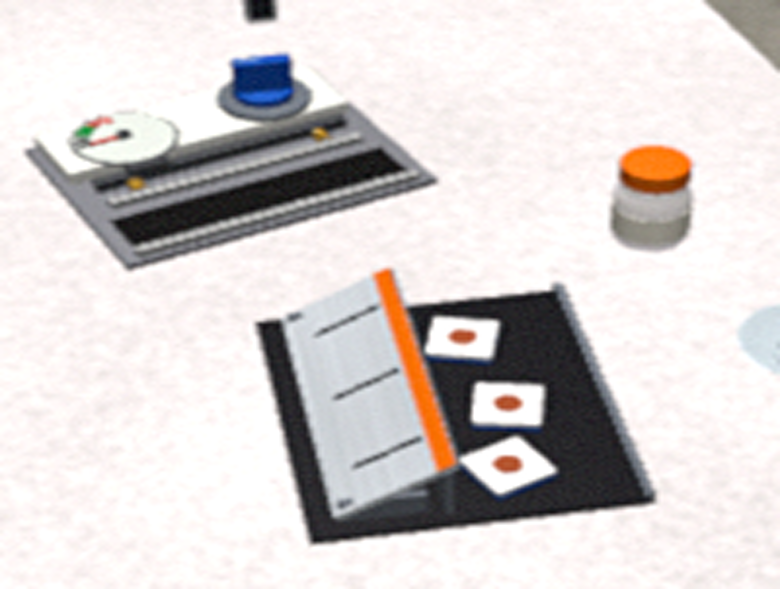

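```bash
cat >> h.py <<'E'
def whites(n,im,z=12,thr=100,dx=(6,100)):
    """white tile faces on the catch mat / anywhere in roi: connected bright areas; returns world rects (camera-own)"""
    g=cv2.cvtColor(im,cv2.COLOR_BGR2GRAY); m=np.zeros_like(g)
    poly=[]
    for a,b in((dx[0],-112),(dx[0],112),(dx[1],112),(dx[1],-112)): poly.append((*(RM+a*ex+b*ey),4))
    uv=proj(n,poly).round().astype(np.int32); cv2.fillPoly(m,[uv],255)
    # keep out the crest plate: brighter than thr only
    hsv=cv2.cvtColor(im,cv2.COLOR_BGR2HSV)
    mk=((hsv[:,:,2]>thr)&(m>0)).astype(np.uint8)*255
    out=[]
    for c in cv2.findContours(mk,cv2.RETR_EXTERNAL,cv2.CHAIN_APPROX_NONE)[0]:
        if cv2.contourArea(c)<80: continue
        P=ray(n,c.reshape(-1,2).astype(float),z)[:,:2].astype(np.float32); r=cv2.minAreaRect(P)
        M=cv2.moments(P.reshape(-1,1,2)); cen=np.array([M['m10'],M['m01']])/M['m00']
        out.append((c.reshape(-1,2).mean(0).round(0),cen.round(1),np.round(r[0],1),np.round(r[1],1),round(r[2],1)))
    return out
E
python3 - <<'E'
from h import *
for n in('side','top'):
    im=cv2.imread(f'pics/s18_{n}.png')
    for w in whites(n,im): print(n,*w, 'ramp', ((w[2]-RM)@ex).round(1),((w[2]-RM)@ey).round(1))
cv2.imwrite('pics/c23.png',cv2.resize(cv2.imread('pics/s18_top.png')[150:290,130:400],None,fx=2.9,fy=2.9))
E
```

```text
side [345. 269.] [565.8 -63.1] [566.  -62.7] [41.4 40.7] 12.5 ramp 34.5 -71.7
side [345. 250.] [588.3  -6.5] [588.5  -5.3] [42.  39.2] 67.5 ramp 46.9 -11.3
side [333. 228.] [589.8  70.8] [589.7  70.7] [42.2 40.6] 61.4 ramp 35.2 63.8
top [357. 213.] [567. -61.] [567.  -61.1] [40.7 39.9] 12.0 ramp 35.2 -69.9
top [297. 204.] [591.  73.] [590.8  73.3] [39.9 40.1] 61.6 ramp 35.8 66.6
top [331. 203.] [590.2  -3.9] [590.1  -3.8] [40.4 40.1] 66.3 ramp 48.2 -9.5
```

View pics/c23.png

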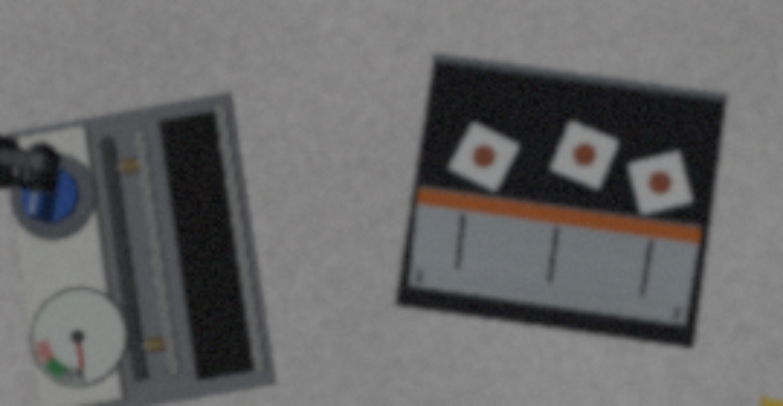

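```bash
python3 - <<'E'
from h import *
go(566.5,-62,80,192.2)
E
```

```text
pos [569.6 407.1  93. ] yaw 171.4 tilt 0.6 t 34.5 w 51.3 q7 0.93
slide [-67.3, -464.3, 13.6] turn -0.364 rows>= 7.5
```

>>> play_rows(slide=[[-9,-60,0],[-17,-120,0],[-26,-180,2],[-35,-240,3],[-43,-300,4]], turn=[-0.05,-0.1,-0.15,-0.2,-0.25], fingers=[0.57,0.57,0.57,0.57,0.57])

```text
clock: 35.12
eef_pos: [566.9, 102.0, 89.5]
tool_rot: [-3.139, 0.011, -3.041]
force: [1.3, -0.9, -0.0]
width: 48.6
```

```bash
python3 - <<'E'
from h import *
go(566.5,-62,60,192.2)
E
```

```text
pos [566.9 102.   89.5] yaw -174.2 tilt 0.63 t 35.12 w 48.6 q7 1.55
slide [17.2, -163.0, 29.8] turn -0.112 rows>= 2.7
```

>>> play_rows(slide=[[6,-54,3],[12,-108,6],[17,-163,15],[17,-163,30],[17,-163,50]], turn=[-0.04,-0.08,-0.112,-0.112,-0.112], fingers=[0.57,0.57,0.57,0.57,0.57])

```text
clock: 35.75
eef_pos: [567.1, -62.4, 39.5]
tool_rot: [-3.137, 0.011, -2.931]
force: [0.6, 1.2, 0.0]
width: 48.9
```

```bash
python3 - <<'E'
from h import *
snap('s19',('side',))
im=cv2.imread('pics/s19_side.png')
for w in whites('side',im): print(*w)
go(566.5,-62,-25.2,192.2)
E
```

```text
[345. 269.] [565.7 -62.6] [566.1 -62.8] [41.8 41. ] 13.2
[342. 250.] [582.3  -4.3] [582.9  -4.4] [38.8 27.8] 68.7
pos [565.2 -61.3  36.9] yaw -167.8 tilt 0.41 t 35.8 w 48.4 q7 1.89
slide [-0.7, -0.8, 62.2] turn -0.001 rows>= 1.0
```

>>> play_rows(slide=[[-0.7,-0.8,25],[-0.7,-0.8,48],[-0.7,-0.8,59],[-0.7,-0.8,62],[-0.7,-0.8,62]], turn=[0,0,0,0,0], fingers=[0.57,0.57,0.57,0.57,0.57])

```text
clock: 36.42
eef_pos: [566.9, -61.8, -24.6]
tool_rot: [-3.139, 0.007, -2.929]
force: [1.3, -0.2, 0.5]
width: 48.4
```

>>> play_rows(slide=[[0,0,0],[0,0,0],[0,0,0],[0,0,0]], turn=[0,0,0,0], fingers=[0.3,0.3,0.3,0.3])

```text
clock: 36.92
eef_pos: [567.6, -61.9, -23.6]
tool_rot: [-3.138, 0.009, -2.929]
force: [-1.1, 0.3, 6.2]
width: 37.8
```

>>> play_rows(slide=[[0,0,-5],[0,0,-20],[0,0,-50],[0,0,-85],[0,0,-105]], turn=[0,0,0,0,0], fingers=[0.3,0.3,0.3,0.3,0.3])

```text
clock: 37.55
eef_pos: [567.5, -61.9, 84.0]
tool_rot: [-3.138, 0.012, -2.929]
force: [0.2, -0.4, -0.9]
width: 37.9
```

```bash
cat >> h.py <<'E'
HO=np.array([527.7,294.7]); HA=8.1
_a=np.radians(HA); hx=np.array([np.cos(_a),np.sin(_a)]); hy=np.array([-hx[1],hx[0]])
E
python3 - <<'E'
from h import *
for x in(-70,0,70): print(x,HO+x*hx-8*hy)
p=HO-70*hx-8*hy; go(p[0],p[1],80,98.1)
E
```

```text
-70 [459.52555382 276.9167245 ]
0 [528.82720986 286.77981074]
70 [598.1288659  296.64289697]
pos [567.5 -61.9  84. ] yaw -167.8 tilt 0.71 t 37.55 w 37.9 q7 1.89
slide [34.2, 354.0, 2.2] turn 1.642 rows>= 8.8
```

>>> play_rows(slide=[[4,40,0],[8,80,0],[12,120,0],[16,160,0],[20,200,0]], turn=[0.18,0.36,0.54,0.72,0.9], fingers=[0.3,0.3,0.3,0.3,0.3])

```text
clock: 38.17
eef_pos: [505.5, 130.9, 83.9]
tool_rot: [3.133, 0.01, 2.448]
force: [0.1, 0.1, -0.7]
width: 37.6
```

```bash
python3 - <<'E'
from h import *
p=HO-70*hx-8*hy; go(p[0],p[1],70,98.1)
E
```

```text
pos [505.5 130.9  83.9] yaw 140.3 tilt 0.75 t 38.17 w 37.6 q7 0.94
slide [128.8, 82.7, 13.2] turn 0.736 rows>= 3.9
```

>>> play_rows(slide=[[26,17,2],[52,33,4],[78,50,6],[104,66,10],[129,83,13]], turn=[0.15,0.3,0.45,0.6,0.736], fingers=[0.3,0.3,0.3,0.3,0.3])

```text
clock: 38.8
eef_pos: [459.0, 278.7, 70.9]
tool_rot: [3.128, 0.001, 1.708]
force: [0.5, 0.1, -0.3]
width: 37.7
```

```bash
python3 - <<'E'
from h import *
p=HO-70*hx-8*hy; go(p[0],p[1],10,98.1)
E
```

```text
pos [459.  278.7  70.9] yaw 97.8 tilt 0.75 t 38.8 w 37.7 q7 0.17
slide [-1.8, -0.5, 60.9] turn -0.004 rows>= 1.0
```

>>> play_rows(slide=[[-1.8,-0.5,20],[-1.8,-0.5,42],[-1.8,-0.5,60],[-1.8,-0.5,61],[-1.8,-0.5,61]], turn=[0,0,0,0,0], fingers=[0.3,0.3,0.3,0.3,0.3])

```text
clock: 39.42
eef_pos: [459.9, 277.2, 10.7]
tool_rot: [3.128, -0.0, 1.708]
force: [0.1, 0.2, -0.2]
width: 37.7
```

```bash
python3 - <<'E'
from h import *
snap('s20',('side',))
p=HO-70*hx-8*hy; go(p[0],p[1],-22,98.1)
im=cv2.imread('pics/s20_side.png'); c=np.clip(im[110:230,200:340].astype(float)*1.7,0,255).astype(np.uint8)
cv2.imwrite('pics/c24.png',cv2.resize(c,None,fx=5,fy=5,interpolation=cv2.INTER_CUBIC))
E
```

```text
pos [460.1 277.3  10.9] yaw 97.8 tilt 0.82 t 39.48 w 37.4 q7 0.25
slide [-0.3, -1.1, 32.9] turn -0.005 rows>= 0.5
```

View pics/c24.png

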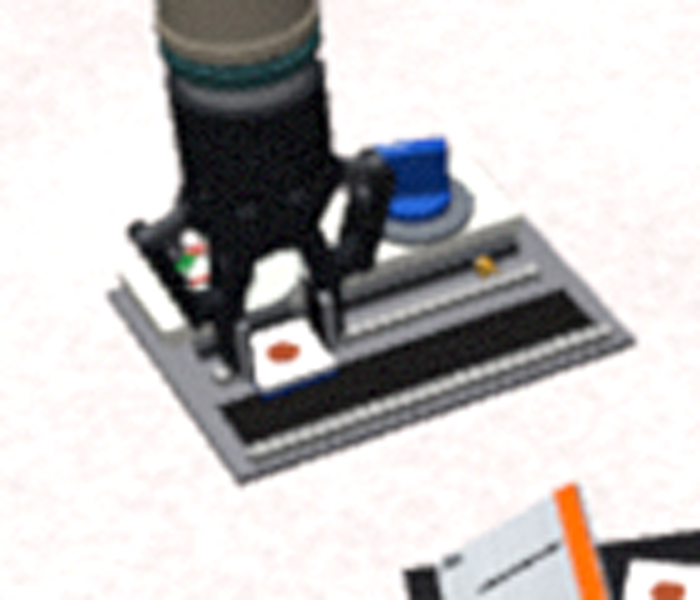

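```bash
python3 - <<'E'
from h import *
for z in(44,48):
    q=ray('side',[(256.6,180.4)],z)[0][:2]+[.65,1.15]-HO; print(z,q@hx,q@hy)
E
```

```text
44 -68.95773320198728 -9.3372886618173
48 -70.65692612956502 -14.168071345156568
```

>>> play_rows(slide=[[4,-0.5,10],[4,-0.5,22],[4,-0.5,28],[4,-0.5,30],[4,-0.5,30]], turn=[0,0,0,0,0], fingers=[0.3,0.3,0.3,0.3,0.3])

```text
clock: 40.1
eef_pos: [459.5, 281.0, -19.3]
tool_rot: [3.128, 0.0, 1.707]
force: [0.4, 0.5, 0.6]
width: 38.2
```

```bash
python3 - <<'E'
from h import *
snap('s21',('side',))
s=ctrl.read_state(); print(s['eef_pos'],s['force'],s['torque'],s['width'])
im=cv2.imread('pics/s21_side.png'); c=np.clip(im[130:220,210:330].astype(float)*1.7,0,255).astype(np.uint8)
cv2.imwrite('pics/c25.png',cv2.resize(c,None,fx=6,fy=6,interpolation=cv2.INTER_CUBIC))
E
```

```text
[459.60197763 281.07840337 -19.10173133] [ 0.97278002  0.32816391 -0.57869958] [0.03845981 0.01727599 0.00722476] 37.463828966301264
```

View pics/c25.png

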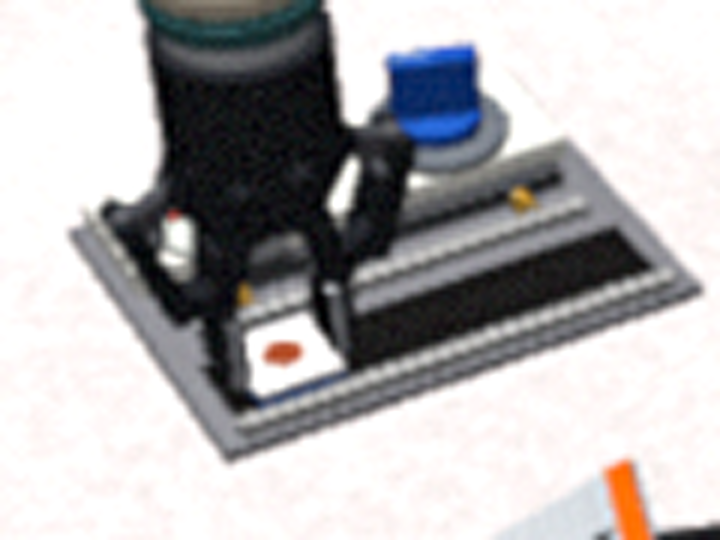

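>>> play_rows(slide=[[0,0,1.5],[0,0,3],[0,0,3.5],[0,0,3.5]], turn=[0,0,0,0], fingers=[0.3,0.3,0.3,0.3])

```text
clock: 40.65
eef_pos: [459.9, 281.3, -21.4]
tool_rot: [3.127, -0.001, 1.707]
force: [-2.2, -0.6, 12.1]
width: 37.5
```

>>> play_rows(slide=[[0,0,0],[0,0,0],[0,0,0],[0,0,0],[0,0,-15]], turn=[0,0,0,0,0], fingers=[0.55,0.55,0.55,0.55,0.55])

```text
clock: 41.28
eef_pos: [458.8, 280.7, -6.8]
tool_rot: [3.129, -0.0, 1.707]
force: [0.4, -1.1, 0.1]
width: 46.8
```

>>> play_rows(slide=[[0,0,-30],[0,0,-60],[0,0,-90],[0,0,-95]], turn=[0,0,0,0], fingers=[0.57,0.57,0.57,0.57])

```text
clock: 41.78
eef_pos: [458.9, 281.1, 90.8]
tool_rot: [3.125, -0.002, 1.707]
force: [-0.4, -0.1, 1.3]
width: 48.5
```

```bash
python3 - <<'E'
from h import *
snap('s22',('side','top'))
go(590.3,71.9,80,151.5)
for n in('side','top'):
  im=cv2.imread(f'pics/s22_{n}.png')
  for w in whites(n,im): print(n,*w)
im=cv2.imread('pics/s22_side.png')
c=np.clip(im[130:220,210:330].astype(float)*1.7,0,255).astype(np.uint8)
cv2.imwrite('pics/c26.png',cv2.resize(c,None,fx=6,fy=6,interpolation=cv2.INTER_CUBIC))
E
```

```text
pos [457.8 280.9  89. ] yaw 97.8 tilt 0.8 t 41.88 w 48.7 q7 0.15
slide [-225.1, 102.7, 10.2] turn -0.937 rows>= 5.0
side [345. 250.] [588.3  -6.4] [588.5  -5.2] [42.1 39.2] 67.5
side [333. 228.] [589.9  70.8] [590.   70.8] [42.5 41. ] 61.4
top [296. 204.] [590.8  73.1] [590.7  73.1] [40.8 40.1] 61.6
top [331. 203.] [590.2  -3.9] [590.1  -4. ] [40.6 40.6] 65.6
```

View pics/c26.png

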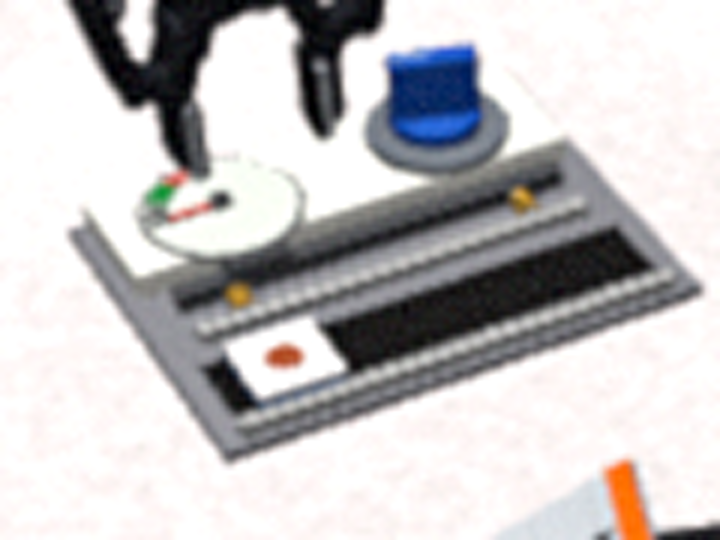

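Tile 1 is placed flat. Next is T3, to the far place (+70).

>>> play_rows(slide=[[-45,20,0],[-90,41,0],[-135,62,2],[-180,82,4],[-225,103,8]], turn=[-0.18,-0.36,-0.54,-0.72,-0.9], fingers=[0.57,0.57,0.57,0.57,0.57])

```text
clock: 42.5
eef_pos: [590.4, 70.7, 81.0]
tool_rot: [3.133, 0.008, 2.613]
force: [0.0, -0.1, -0.6]
width: 48.4
```

```bash
python3 - <<'E'
from h import *
go(590.3,71.9,15,151.5)
E
```

```text
pos [590.4  70.7  81. ] yaw 149.7 tilt 0.69 t 42.5 w 48.4 q7 1.18
slide [1.2, 0.4, 66.0] turn -0.031 rows>= 1.1
```

>>> play_rows(slide=[[1,0.4,20],[1,0.4,45],[1,0.4,65],[1,0.4,66],[1,0.4,66]], turn=[-0.03,-0.031,-0.031,-0.031,-0.031], fingers=[0.57,0.57,0.57,0.57,0.57])

```text
clock: 43.12
eef_pos: [590.4, 71.7, 14.9]
tool_rot: [3.133, 0.008, 2.644]
force: [-0.4, -0.7, -0.2]
width: 48.5
```

```bash
python3 - <<'E'
from h import *
go(590.3,71.9,-25,151.5)
E
```

```text
pos [590.4  71.7  14.9] yaw 151.5 tilt 0.67 t 43.12 w 48.5 q7 1.23
slide [0.5, -0.2, 39.9] turn -0.0 rows>= 0.6
```

>>> play_rows(slide=[[0.2,0,18],[0.2,0,32],[0.2,0,39],[0.2,0,40],[0.2,0,40]], turn=[0,0,0,0,0], fingers=[0.57,0.57,0.57,0.57,0.57])

```text
clock: 43.75
eef_pos: [590.8, 71.8, -25.0]
tool_rot: [3.133, 0.008, 2.644]
force: [-0.1, -0.2, -0.4]
width: 48.7
```

>>> play_rows(slide=[[0,0,0],[0,0,0],[0,0,0],[0,0,0]], turn=[0,0,0,0], fingers=[0.3,0.3,0.3,0.3])

```text
clock: 44.25
eef_pos: [591.4, 71.8, -24.3]
tool_rot: [3.132, 0.009, 2.644]
force: [-0.7, -0.3, 5.8]
width: 37.5
```

>>> play_rows(slide=[[0,0,-5],[0,0,-20],[0,0,-50],[0,0,-85],[0,0,-100]], turn=[0,0,0,0,0], fingers=[0.3,0.3,0.3,0.3,0.3])

```text
clock: 44.88
eef_pos: [591.4, 71.6, 78.3]
tool_rot: [3.13, 0.012, 2.644]
force: [-0.2, -0.8, -0.9]
width: 37.5
```

```bash
python3 - <<'E'
from h import *
p=HO+70*hx-5*hy; go(p[0],p[1],75,98.1)
E
```

```text
pos [591.4  71.6  78.3] yaw 151.5 tilt 0.95 t 44.88 w 37.5 q7 1.2
slide [103.4, 203.3, 4.3] turn 0.932 rows>= 5.0
```

>>> play_rows(slide=[[20,40,0],[41,81,0],[62,122,0],[83,163,2],[103,203,4]], turn=[0.18,0.36,0.54,0.72,0.9], fingers=[0.3,0.3,0.3,0.3,0.3])

```text
clock: 45.5
eef_pos: [597.3, 300.8, 74.9]
tool_rot: [3.126, -0.001, 1.738]
force: [0.7, -0.4, -0.2]
width: 37.4
```

```bash
python3 - <<'E'
from h import *
p=HO+70*hx-4*hy; go(p[0],p[1],10,98.1)
E
```

```text
pos [597.3 300.8  74.9] yaw 99.6 tilt 0.91 t 45.5 w 37.4 q7 0.16
slide [-0.4, -0.8, 64.9] turn 0.026 rows>= 1.0
```

>>> play_rows(slide=[[-0.4,-0.8,20],[-0.4,-0.8,45],[-0.4,-0.8,65],[-0.4,-0.8,65]], turn=[0.026,0.026,0.026,0.026], fingers=[0.3,0.3,0.3,0.3])

```text
clock: 46.0
eef_pos: [596.1, 299.2, 7.9]
tool_rot: [3.13, -0.0, 1.712]
force: [-0.4, 0.4, 0.3]
width: 37.6
```

```bash
python3 - <<'E'
from h import *
snap('s23',('side',))
p=HO+70*hx-4*hy; go(p[0],p[1],-19,98.1)
im=cv2.imread('pics/s23_side.png'); c=np.clip(im[120:210,220:340].astype(float)*1.7,0,255).astype(np.uint8)
cv2.imwrite('pics/c27.png',cv2.resize(c,None,fx=6,fy=6,interpolation=cv2.INTER_CUBIC))
E
```

```text
pos [597.2 299.6   9.3] yaw 98.1 tilt 0.83 t 46.05 w 37.5 q7 0.18
slide [0.9, 0.0, 28.3] turn -0.001 rows>= 0.5
```

View pics/c27.png

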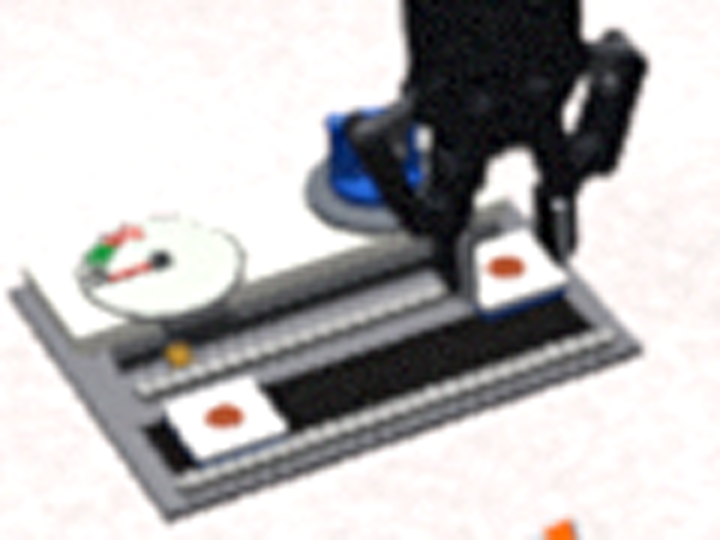

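>>> play_rows(slide=[[0.9,0,10],[0.9,0,22],[0.9,0,28],[0.9,0,30],[0.9,0,31]], turn=[0,0,0,0,0], fingers=[0.3,0.3,0.3,0.3,0.3])

```text
clock: 46.68
eef_pos: [597.7, 300.6, -21.8]
tool_rot: [3.127, -0.001, 1.712]
force: [0.8, -0.7, -0.7]
width: 37.9
```

>>> play_rows(slide=[[0,0,0.5],[0,0,0.5],[0,0,0.5]], turn=[0,0,0], fingers=[0.3,0.3,0.3])

```text
clock: 47.05
eef_pos: [597.9, 300.6, -22.0]
tool_rot: [3.127, -0.001, 1.712]
force: [0.5, 0.2, 0.2]
width: 37.9
```

```bash
python3 - <<'E'
from h import *
snap('s24',('side',))
s=ctrl.read_state(); print(s['eef_pos'],s['force'],s['torque'],s['width'])
im=cv2.imread('pics/s24_side.png'); c=np.clip(im[120:210,220:340].astype(float)*1.7,0,255).astype(np.uint8)
cv2.imwrite('pics/c28.png',cv2.resize(c,None,fx=6,fy=6,interpolation=cv2.INTER_CUBIC))
E
```

```text
[597.91790839 300.64447573 -21.95982732] [ 0.93313695 -0.02413865  0.51387575] [ 0.01548665  0.03436641 -0.00341027] 37.684257217085914
```

View pics/c28.png

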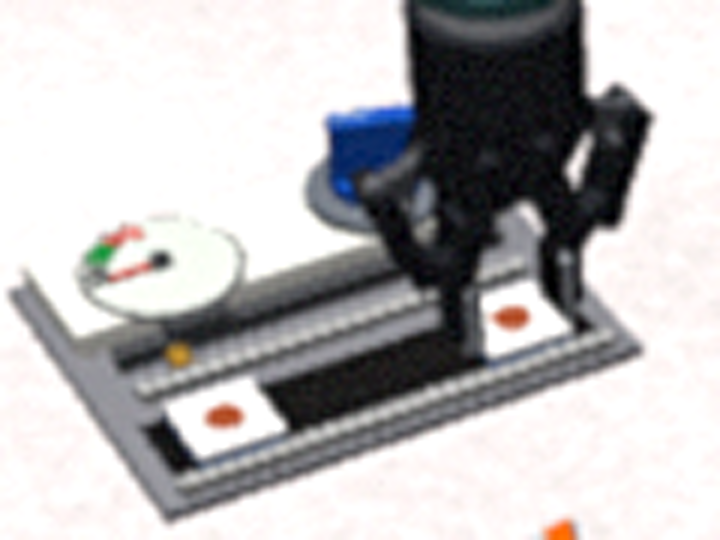

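In the channel. Lower about 1 mm more and release.

>>> play_rows(slide=[[0,0,0.7],[0,0,1],[0,0,1]], turn=[0,0,0], fingers=[0.3,0.3,0.3])

```text
clock: 47.48
eef_pos: [597.9, 300.7, -22.1]
tool_rot: [3.127, -0.001, 1.712]
force: [-2.1, 0.2, 5.8]
width: 38.0
```

>>> play_rows(slide=[[0,0,0],[0,0,0],[0,0,0],[0,0,0],[0,0,-15]], turn=[0,0,0,0,0], fingers=[0.55,0.55,0.55,0.55,0.55])

```text
clock: 48.1
eef_pos: [596.6, 300.2, -7.8]
tool_rot: [3.129, -0.001, 1.711]
force: [0.4, 0.1, -0.1]
width: 46.8
```

>>> play_rows(slide=[[0,0,-30],[0,0,-60],[0,0,-90],[0,0,-95]], turn=[0,0,0,0], fingers=[0.57,0.57,0.57,0.57])

```text
clock: 48.6
eef_pos: [597.3, 300.4, 90.5]
tool_rot: [3.124, -0.002, 1.711]
force: [-0.2, -0.4, 0.7]
width: 48.4
```

```bash
python3 - <<'E'
from h import *
snap('s25',('side','top'))
go(589.4,-4.7,80,156.7)
for n in('side','top'):
  im=cv2.imread(f'pics/s25_{n}.png')
  for w in whites(n,im): print(n,*w)
im=cv2.imread('pics/s25_side.png')
c=np.clip(im[120:210,220:340].astype(float)*1.7,0,255).astype(np.uint8)
cv2.imwrite('pics/c29.png',cv2.resize(c,None,fx=6,fy=6,interpolation=cv2.INTER_CUBIC))
E
```

```text
pos [595.7 300.3  88.1] yaw 98.1 tilt 0.79 t 48.7 w 48.8 q7 0.13
slide [-301.1, -49.1, 7.0] turn -1.023 rows>= 5.5
side [345. 250.] [588.3  -6.4] [588.5  -5.2] [42.1 39.2] 67.5
top [331. 203.] [590.2  -3.8] [590.2  -3.9] [40.3 40.6] 65.6
```

View pics/c29.png

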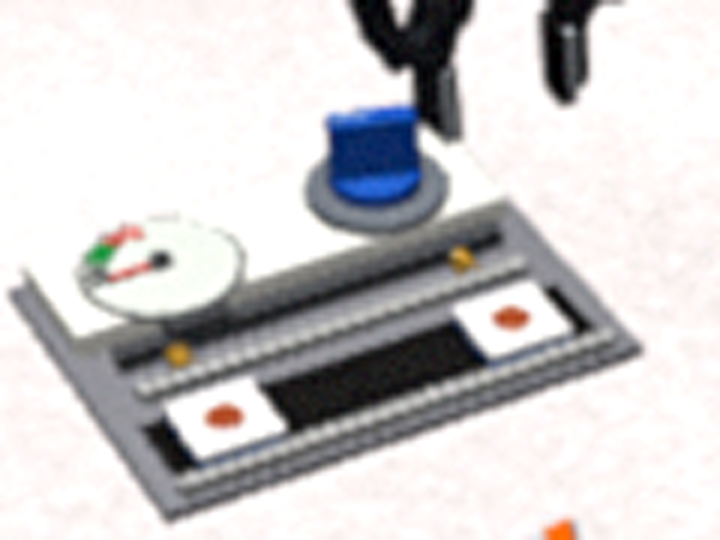

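>>> play_rows(slide=[[-55,-9,0],[-110,-18,0],[-165,-27,0],[-220,-36,2],[-275,-45,4]], turn=[-0.18,-0.36,-0.54,-0.72,-0.9], fingers=[0.57,0.57,0.57,0.57,0.57])

```text
clock: 49.32
eef_pos: [588.7, 20.1, 81.9]
tool_rot: [3.133, 0.008, 2.618]
force: [0.4, -0.3, -0.6]
width: 48.8
```

```bash
python3 - <<'E'
from h import *
go(589.3,-5,15,156.7)
E
```

```text
pos [588.7  20.1  81.9] yaw 150.0 tilt 0.68 t 49.33 w 48.8 q7 1.28
slide [-12.5, -22.0, 66.8] turn -0.117 rows>= 1.1
```

>>> play_rows(slide=[[-9,-16,10],[-12.5,-22,35],[-12.5,-22,60],[-12.5,-22,67],[-12.5,-22,67]], turn=[-0.08,-0.117,-0.117,-0.117,-0.117], fingers=[0.57,0.57,0.57,0.57,0.57])

```text
clock: 49.95
eef_pos: [588.7, -4.8, 14.1]
tool_rot: [3.135, 0.008, 2.735]
force: [0.0, 0.1, -0.6]
width: 48.9
```

```bash
python3 - <<'E'
from h import *
go(589.3,-5,-25,156.7)
E
```

```text
pos [588.7  -4.8  14.1] yaw 156.7 tilt 0.59 t 49.95 w 48.9 q7 1.43
slide [-0.4, -0.2, 39.1] turn 0.0 rows>= 0.6
```

>>> play_rows(slide=[[-0.4,-0.2,18],[-0.4,-0.2,32],[-0.4,-0.2,38],[-0.4,-0.2,39],[-0.4,-0.2,39]], turn=[0,0,0,0,0], fingers=[0.57,0.57,0.57,0.57,0.57])

```text
clock: 50.58
eef_pos: [589.6, -5.1, -24.7]
tool_rot: [3.135, 0.008, 2.735]
force: [0.3, -0.1, 0.1]
width: 48.5
```

>>> play_rows(slide=[[0,0,0],[0,0,0],[0,0,0],[0,0,0]], turn=[0,0,0,0], fingers=[0.3,0.3,0.3,0.3])

```text
clock: 51.08
eef_pos: [590.1, -5.2, -24.0]
tool_rot: [3.134, 0.009, 2.735]
force: [-0.0, -0.4, 6.5]
width: 38.0
```

>>> play_rows(slide=[[0,0,-5],[0,0,-20],[0,0,-50],[0,0,-85],[0,0,-100]], turn=[0,0,0,0,0], fingers=[0.3,0.3,0.3,0.3,0.3])

```text
clock: 51.7
eef_pos: [590.3, -5.6, 78.6]
tool_rot: [3.133, 0.012, 2.735]
force: [-0.5, 0.5, -1.0]
width: 37.6
```

```bash
python3 - <<'E'
from h import *
p=HO+0*hx-4*hy; go(p[0],p[1],75,98.1)
E
```

```text
pos [590.3  -5.6  78.6] yaw 156.7 tilt 0.88 t 51.7 w 37.6 q7 1.41
slide [174.2, 247.6, 3.6] turn 1.023 rows>= 5.5
```

>>> play_rows(slide=[[32,46,0],[64,92,0],[97,138,0],[130,185,0],[160,227,0]], turn=[0.18,0.36,0.54,0.72,0.9], fingers=[0.3,0.3,0.3,0.3,0.3])

```text
clock: 52.32
eef_pos: [531.9, 268.6, 78.3]
tool_rot: [3.127, 0.0, 1.83]
force: [0.7, -0.3, -0.6]
width: 37.9
```

```bash
python3 - <<'E'
from h import *
p=HO+0*hx-4*hy; go(p[0],p[1],10,98.1)
E
```

```text
pos [531.9 268.6  78.3] yaw 104.9 tilt 0.84 t 52.33 w 37.9 q7 0.31
slide [22.3, 1.1, 68.4] turn 0.118 rows>= 1.2
```

>>> play_rows(slide=[[15,1,5],[22,1,25],[22,1,50],[22,1,68],[22,1,68]], turn=[0.08,0.118,0.118,0.118,0.118], fingers=[0.3,0.3,0.3,0.3,0.3])

```text
clock: 52.95
eef_pos: [527.3, 288.5, 8.6]
tool_rot: [3.13, -0.0, 1.71]
force: [-0.5, 0.4, 0.2]
width: 37.6
```

```bash
python3 - <<'E'
from h import *
snap('s26',('side',))
p=HO+0*hx-4*hy; go(p[0],p[1],-21,98.1)
im=cv2.imread('pics/s26_side.png'); c=np.clip(im[120:210,220:340].astype(float)*1.7,0,255).astype(np.uint8)
cv2.imwrite('pics/c30.png',cv2.resize(c,None,fx=6,fy=6,interpolation=cv2.INTER_CUBIC))
E
```

```text
pos [528.2 289.    9.7] yaw 98.0 tilt 0.77 t 53.0 w 37.4 q7 0.24
slide [1.7, -0.1, 30.7] turn -0.002 rows>= 0.5
```

View pics/c30.png

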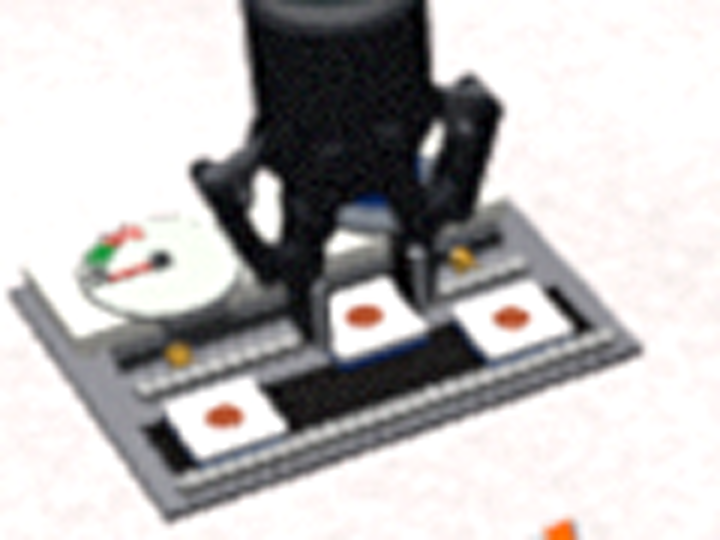

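>>> play_rows(slide=[[1.7,0,10],[1.7,0,22],[1.7,0,29],[1.7,0,31],[1.7,0,32]], turn=[0,0,0,0,0], fingers=[0.3,0.3,0.3,0.3,0.3])

```text
clock: 53.62
eef_pos: [527.9, 290.7, -22.0]
tool_rot: [3.129, -0.001, 1.711]
force: [-3.4, 0.2, 8.3]
width: 37.9
```

>>> play_rows(slide=[[0,0,0.7],[0,0,1],[0,0,1]], turn=[0,0,0], fingers=[0.3,0.3,0.3])

```text
clock: 54.0
eef_pos: [527.9, 290.7, -21.9]
tool_rot: [3.129, -0.002, 1.711]
force: [-2.6, -0.5, 7.7]
width: 37.6
```

```bash
python3 - <<'E'
from h import *
snap('s27',('side',))
s=ctrl.read_state(); print(s['eef_pos'],s['force'],s['torque'],s['width'])
im=cv2.imread('pics/s27_side.png'); c=np.clip(im[120:210,220:340].astype(float)*1.7,0,255).astype(np.uint8)
cv2.imwrite('pics/c31.png',cv2.resize(c,None,fx=6,fy=6,interpolation=cv2.INTER_CUBIC))
E
```

```text
[527.92708343 290.68312113 -21.95668553] [-2.44851986 -0.57260208  6.63263212] [-0.25471541  0.61287091  0.05418621] 37.512359319591425
```

View pics/c31.png

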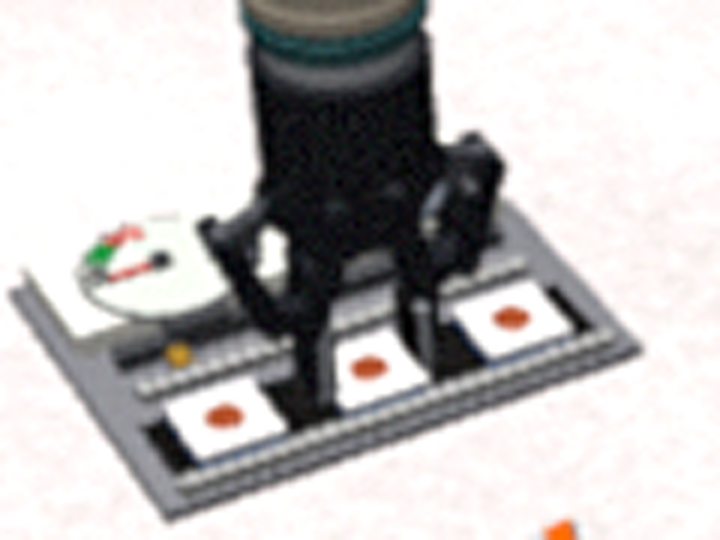

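Seated on the floor. Release and lift.

>>> play_rows(slide=[[0,0,0],[0,0,0],[0,0,0],[0,0,0],[0,0,-15]], turn=[0,0,0,0,0], fingers=[0.55,0.55,0.55,0.55,0.55])

```text
clock: 54.68
eef_pos: [526.8, 290.2, -7.4]
tool_rot: [3.131, -0.001, 1.71]
force: [0.0, -0.5, 0.3]
width: 46.9
```

>>> play_rows(slide=[[0,0,-30],[0,0,-60],[0,0,-90],[0,0,-95]], turn=[0,0,0,0], fingers=[0.57,0.57,0.57,0.57])

```text
clock: 55.18
eef_pos: [527.5, 290.5, 90.5]
tool_rot: [3.127, -0.002, 1.71]
force: [0.0, 0.8, -0.9]
width: 48.6
```

```bash
python3 - <<'E'
from h import *
snap('s28',('side',))
go(567.3,405.4,90,171.4)
print(ctrl.read_state()['qpos'].round(2))
im=cv2.imread('pics/s28_side.png')
c=np.clip(im[120:210,220:340].astype(float)*1.7,0,255).astype(np.uint8)
cv2.imwrite('pics/c32.png',cv2.resize(c,None,fx=6,fy=6,interpolation=cv2.INTER_CUBIC))
E
```

```text
pos [526.8 290.5  89.8] yaw 98.0 tilt 0.76 t 55.23 w 48.4 q7 0.17
slide [108.2, 56.1, 0.7] turn -1.281 rows>= 6.9
[-0.93  0.78  0.63  1.78 -0.64  0.77  0.17]
```

View pics/c32.png

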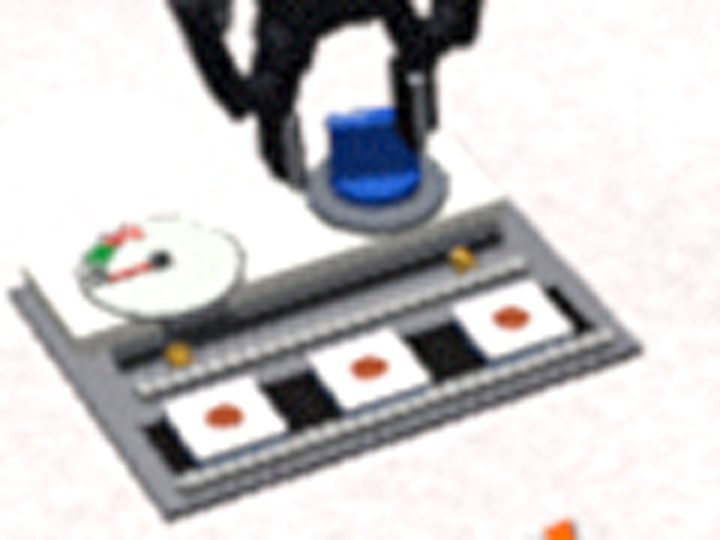

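>>> play_rows(slide=[[22,11,0],[44,22,0],[66,34,0],[88,45,0],[108,56,0]], turn=[-0.18,-0.36,-0.54,-0.72,-0.9], fingers=[0.57,0.57,0.57,0.57,0.57])

```text
clock: 55.85
eef_pos: [566.6, 405.8, 89.5]
tool_rot: [3.134, 0.008, 2.617]
force: [0.6, -0.6, -0.3]
width: 48.8
```

```bash
python3 - <<'E'
from h import *
go(567.3,405.4,70,171.4)
E
```

```text
pos [566.6 405.8  89.5] yaw 149.9 tilt 0.64 t 55.85 w 48.8 q7 0.7
slide [-0.6, -0.1, 19.5] turn -0.375 rows>= 2.0
```

>>> play_rows(slide=[[-0.6,0,5],[-0.6,0,12],[-0.6,0,20],[-0.6,0,20]], turn=[-0.18,-0.34,-0.375,-0.375], fingers=[0.57,0.57,0.57,0.57])

```text
clock: 56.35
eef_pos: [566.4, 404.8, 68.1]
tool_rot: [3.139, 0.008, 2.989]
force: [0.8, 0.0, -0.5]
width: 48.4
```

```bash
python3 - <<'E'
from h import *
go(567.3,405.4,13.5,171.4)
E
```

```text
pos [566.4 404.8  68.1] yaw 171.3 tilt 0.5 t 56.35 w 48.4 q7 1.0
slide [-0.3, 0.5, 54.6] turn -0.002 rows>= 0.9
```

>>> play_rows(slide=[[-0.3,0.5,18],[-0.3,0.5,36],[-0.3,0.5,52],[-0.3,0.5,54.5],[-0.3,0.5,54.5]], turn=[0,0,0,0,0], fingers=[0.57,0.57,0.57,0.57,0.57])

```text
clock: 56.98
eef_pos: [567.3, 405.3, 13.4]
tool_rot: [3.139, 0.008, 2.989]
force: [-0.6, -0.9, 0.2]
width: 48.9
```

>>> play_rows(slide=[[0,0,0],[0,0,0],[0,0,0],[0,0,0],[0,0,0]], turn=[0,0,0,0,0], fingers=[0.05,0.05,0.05,0.05,0.05])

```text
clock: 57.6
eef_pos: [567.8, 405.4, 14.3]
tool_rot: [3.138, 0.009, 2.989]
force: [-0.7, -0.5, 6.4]
width: 12.6
```

>>> play_rows(slide=[[0,0,0],[0,0,0],[0,0,0],[0,0,0],[0,0,0]], turn=[0.15,0.3,0.45,0.6,0.75], fingers=[0.05,0.05,0.05,0.05,0.05])

```text
clock: 58.22
eef_pos: [567.8, 405.3, 14.4]
tool_rot: [3.133, 0.004, 2.234]
force: [0.1, -0.7, 0.5]
width: 12.5
```

>>> play_rows(slide=[[0,0,0],[0,0,0],[0,0,0],[0,0,0],[0,0,0]], turn=[0.15,0.3,0.45,0.6,0.75], fingers=[0.05,0.05,0.05,0.05,0.05])

```text
clock: 58.85
eef_pos: [567.8, 405.3, 14.4]
tool_rot: [3.132, -0.002, 1.48]
force: [0.6, -0.3, 1.7]
width: 12.9
```

```bash
python3 - <<'E'
from h import *
snap('s29',('side',))
s=ctrl.read_state(); print(s['eef_pos'],s['force'],s['torque'],np.degrees(s['tool_rot']),s['qpos'].round(2),s['width'])
im=cv2.imread('pics/s29_side.png')
c=np.clip(im[120:210,220:340].astype(float)*1.7,0,255).astype(np.uint8)
cv2.imwrite('pics/c33.png',cv2.resize(c,None,fx=6,fy=6,interpolation=cv2.INTER_CUBIC))
E
```

```text
[567.76720652 405.30276913  14.31425212] [-0.39780554 -0.02261337  3.51288649] [-0.11106523  0.2585969  -0.07987372] [ 1.79454455e+02 -1.17289377e-01  8.45739710e+01] [-1.    1.01  0.66  1.52 -0.75  0.86 -0.17] 12.58443176747226
```

View pics/c33.png

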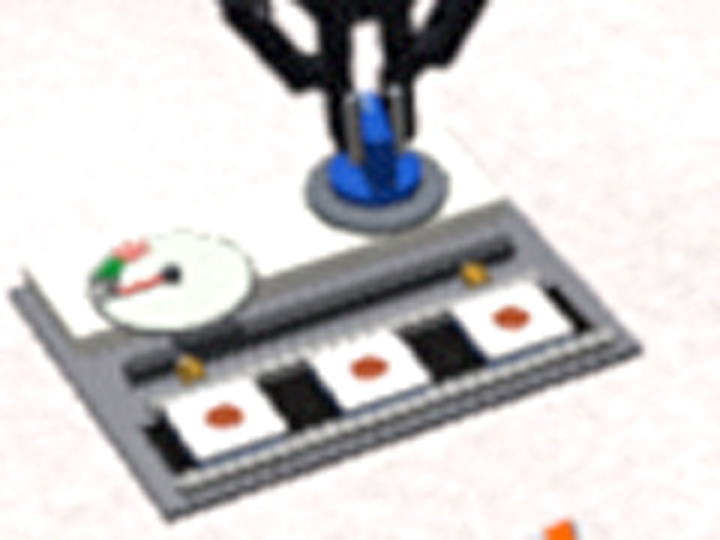

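>>> play_rows(slide=[[0,0,0],[0,0,0],[0,0,0],[0,0,0],[0,0,0]], turn=[0.12,0.25,0.38,0.52,0.65], fingers=[0.05,0.05,0.05,0.05,0.05])

```text
clock: 59.52
eef_pos: [567.8, 405.2, 14.3]
tool_rot: [3.135, -0.007, 0.824]
force: [0.1, -1.2, 1.6]
width: 12.8
```

>>> play_rows(slide=[[0,0,0],[0,0,0],[0,0,0],[0,0,0],[0,0,0]], turn=[0.12,0.25,0.38,0.52,0.65], fingers=[0.05,0.05,0.05,0.05,0.05])

```text
clock: 60.15
eef_pos: [567.7, 405.2, 14.4]
tool_rot: [3.141, -0.009, 0.173]
force: [0.2, 0.3, 1.3]
width: 12.6
```

```bash
python3 - <<'E'
from h import *
snap('s30',('side',))
s=ctrl.read_state(); print(s['eef_pos'],s['force'],s['torque'],np.degrees(s['tool_rot']),s['qpos'].round(2),s['width'])
im=cv2.imread('pics/s30_side.png')
c=np.clip(im[120:210,220:340].astype(float)*1.7,0,255).astype(np.uint8)
cv2.imwrite('pics/c34.png',cv2.resize(c,None,fx=6,fy=6,interpolation=cv2.INTER_CUBIC))
E
```

```text
[567.70060894 405.20536458  14.3181047 ] [-0.48706906  0.53464541  3.66790007] [-0.14242544  0.35894183 -0.05375936] [179.93748077  -0.53567323   9.68225092] [-1.12  1.12  0.94  1.52 -1.01  1.02 -1.3 ] 12.522404125570798
```

View pics/c34.png

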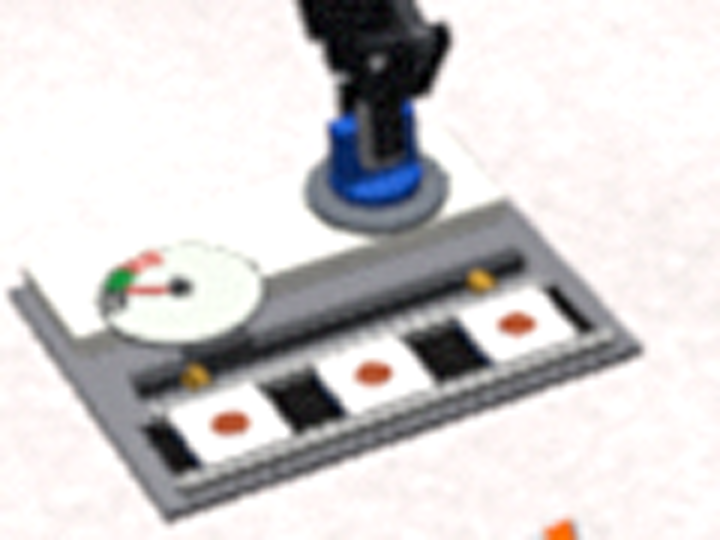

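>>> play_rows(slide=[[0,0,0],[0,0,0],[0,0,-20],[0,0,-50],[0,0,-75]], turn=[0,0,0,0,0], fingers=[0.6,0.6,0.6,0.6,0.6])

```text
clock: 60.82
eef_pos: [567.8, 405.2, 92.0]
tool_rot: [3.141, -0.011, 0.169]
force: [0.8, -0.2, -0.3]
width: 51.3
```

>>> play_rows(slide=[[0,0,0],[0,0,0],[0,0,0],[0,0,0],[0,0,0]], turn=[-0.18,-0.36,-0.54,-0.72,-0.9], fingers=[0.6,0.6,0.6,0.6,0.6])

```text
clock: 61.45
eef_pos: [568.1, 405.1, 93.4]
tool_rot: [3.132, -0.007, 1.076]
force: [-1.5, 0.1, -0.0]
width: 51.2
```

>>> play_rows(slide=[[0,0,0],[0,0,0],[0,0,0],[0,0,0],[0,0,0]], turn=[-0.18,-0.36,-0.54,-0.72,-0.9], fingers=[0.6,0.6,0.6,0.6,0.6])

```text
clock: 62.08
eef_pos: [568.7, 404.9, 94.8]
tool_rot: [3.128, 0.004, 1.982]
force: [0.3, -0.9, -0.3]
width: 51.4
```

>>> play_rows(slide=[[0,0,0],[0,0,0],[0,0,0],[0,0,0],[0,0,0]], turn=[-0.18,-0.36,-0.54,-0.72,-0.9], fingers=[0.6,0.6,0.6,0.6,0.6])

```text
clock: 62.7
eef_pos: [569.4, 404.4, 96.2]
tool_rot: [3.136, 0.014, 2.887]
force: [0.1, -0.5, -0.1]
width: 51.5
```

```bash
python3 - <<'E'
from h import *
go(567.7,405.3,70,189.7)
print(ctrl.read_state()['qpos'].round(2))
E
```

```text
pos [569.4 404.4  96.2] yaw 165.4 tilt 0.88 t 62.7 w 51.5 q7 0.92
slide [2.2, 0.3, 26.2] turn -0.424 rows>= 2.3
[-0.85  0.83  0.35  1.48 -0.33  0.87  0.92]
```

>>> play_rows(slide=[[2,0.3,8],[2,0.3,16],[2,0.3,26],[2,0.3,26],[2,0.3,26]], turn=[-0.18,-0.36,-0.424,-0.424,-0.424], fingers=[0.6,0.6,0.6,0.6,0.6])

```text
clock: 63.32
eef_pos: [568.5, 405.2, 71.2]
tool_rot: [-3.141, 0.017, -2.973]
force: [-0.5, 0.4, -0.5]
width: 51.3
```

```bash
python3 - <<'E'
from h import *
go(567.7,405.3,14,189.7)
E
```

```text
pos [568.5 405.2  71.2] yaw -170.3 tilt 0.96 t 63.33 w 51.3 q7 1.26
slide [1.8, 0.3, 57.2] turn -0.001 rows>= 0.9
```

>>> play_rows(slide=[[1,0.3,19],[1,0.3,38],[1.8,0.3,54],[1.8,0.3,57],[1.8,0.3,57]], turn=[0,0,0,0,0], fingers=[0.6,0.6,0.6,0.6,0.6])

```text
clock: 63.95
eef_pos: [567.7, 405.2, 13.7]
tool_rot: [-3.141, 0.016, -2.973]
force: [0.6, -0.1, 0.3]
width: 51.2
```

>>> play_rows(slide=[[0,0,0],[0,0,0],[0,0,0],[0,0,0],[0,0,0]], turn=[0,0,0,0,0], fingers=[0.05,0.05,0.05,0.05,0.05])

```text
clock: 64.58
eef_pos: [568.1, 405.4, 14.6]
tool_rot: [-3.141, 0.017, -2.973]
force: [-0.3, -2.1, 6.0]
width: 12.7
```

>>> play_rows(slide=[[0,0,0],[0,0,0],[0,0,0],[0,0,0],[0,0,0]], turn=[0.1,0.2,0.3,0.38,0.39], fingers=[0.05,0.05,0.05,0.05,0.05])

```text
clock: 65.2
eef_pos: [568.1, 405.3, 14.6]
tool_rot: [3.136, 0.017, 2.921]
force: [-0.9, 0.6, 2.8]
width: 12.7
```

```bash
python3 - <<'E'
from h import *
snap('s31',('side',))
s=ctrl.read_state(); print(s['eef_pos'],s['force'],s['torque'],np.degrees(s['tool_rot']),s['qpos'].round(2),s['width'])
im=cv2.imread('pics/s31_side.png')
c=np.clip(im[120:210,220:340].astype(float)*1.7,0,255).astype(np.uint8)
cv2.imwrite('pics/c35.png',cv2.resize(c,None,fx=6,fy=6,interpolation=cv2.INTER_CUBIC))
E
```

```text
[568.13400755 405.2867997   14.61896546] [ 0.5841705  -0.75996263  1.45711484] [-0.23845488  0.05086771  0.04203128] [179.67366205   0.94741775 167.34953065] [-0.83  0.93  0.31  1.52 -0.36  0.73  0.97] 12.825828150701511
```

View pics/c35.png

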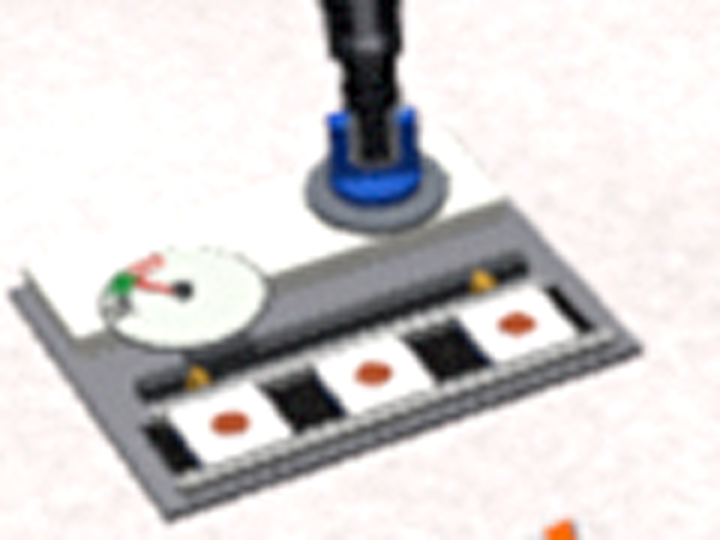

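>>> play_rows(slide=[[0,0,0],[0,0,0],[0,0,-20],[0,0,-50],[0,0,-75]], turn=[0,0,0,0,0], fingers=[0.6,0.6,0.6,0.6,0.6])

```text
clock: 65.88
eef_pos: [567.6, 405.5, 92.2]
tool_rot: [3.134, 0.018, 2.921]
force: [0.0, 1.2, -0.7]
width: 51.2
```

>>> play_rows(slide=[[0,-50,-20],[0,-100,-30],[0,-150,-40],[0,-200,-40],[0,-250,-40]], turn=[0,0,0,0,0], fingers=[0.6,0.6,0.6,0.6,0.6])

```text
clock: 66.5
eef_pos: [512.5, 160.1, 132.2]
tool_rot: [3.133, 0.021, 2.921]
force: [-0.1, -1.1, 1.4]
width: 50.8
```

```bash
python3 - <<'E'
from h import *
snap('s32')
s=ctrl.read_state(); print(s['eef_pos'],s['clock'])
DC=HO-55*hx+(100-8*3.5)*hy
for n,off in(("top",(.65,1.15)),("side",(-.65,-1.15))):
    im=cv2.imread(f'pics/s32_{n}.png'); hsv=cv2.cvtColor(im,cv2.COLOR_BGR2HSV); c0=proj(n,(*(DC+off),23))[0]; print(n,"dial exp px",c0)
    for nm,m in(("green",cv2.inRange(hsv,(45,90,30),(85,255,255))),("red",cv2.inRange(hsv,(0,90,60),(8,255,255))|cv2.inRange(hsv,(172,90,60),(180,255,255))),("dark",cv2.inRange(hsv,(0,0,0),(180,255,60)))):
        mm=np.zeros_like(m); cv2.circle(mm,tuple(c0.astype(int)),20,255,-1); m=m&mm
        k,l,st,ce=cv2.connectedComponentsWithStats(m)
        for i in range(1,k):
            if st[i,4]<3: continue
            ys,xs=np.nonzero(l==i); P=ray(n,np.c_[xs,ys],23)[:,:2]-(DC+off); Q=np.c_[P@hx,P@hy]; q=Q.mean(0)
            # angle clockwise from -x
            ang=lambda v:np.arctan2(v[1],-v[0])
            print(nm,st[i,4],q.round(1),"r",np.hypot(*q).round(1),"ang",ang(q).round(2), "far",Q[np.argmax(np.hypot(*Q.T))].round(1),ang(Q[np.argmax(np.hypot(*Q.T))]).round(2))
a=cv2.imread('pics/s32_top.png')[175:305,125:235]; b=cv2.imread('pics/s32_side.png')[120:210,220:340]
cv2.imwrite('pics/c36.png',np.hstack([cv2.resize(a,None,fx=3.6,fy=3.6,interpolation=cv2.INTER_CUBIC),cv2.resize(b,(400,468),interpolation=cv2.INTER_CUBIC)]))
E
```

```text
[511.41205581 154.48831677 132.1845416 ] 66.6
top dial exp px [167.19679405 263.6189495 ]
side dial exp px [249.91136961 168.39255492]
green 8 [-20.8  19.4] r 28.4 ang 0.75 far [-21.4  24.1] 0.85
red 6 [-10.9  18.2] r 21.2 ang 1.03 far [-8.6 27.1] 1.26
dark 4 [1.3 2.5] r 2.8 ang 2.06 far [2.6 5.5] 2.01
dark 118 [ -8.5 -53.5] r 54.2 ang -1.41 far [-44.9 -60. ] -0.93
```

View pics/c36.png

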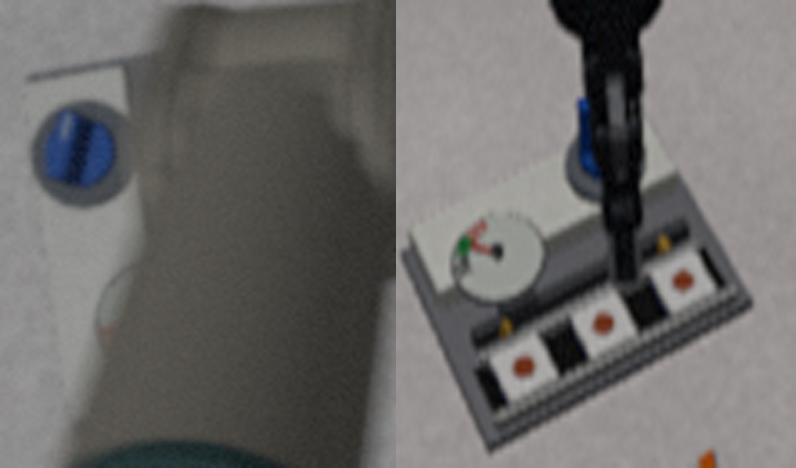

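>>> play_rows(slide=[[0,-60,0],[0,-120,0],[0,-180,0],[0,-240,0],[0,-300,0]], turn=[0,0,0,0,0], fingers=[0.6,0.6,0.6,0.6,0.6])

```text
clock: 67.22
eef_pos: [444.0, -139.3, 132.0]
tool_rot: [3.136, 0.022, 2.913]
force: [0.4, -0.5, 0.1]
width: 51.5
```

```bash
python3 - <<'E'
from h import *
snap('s33')
s=ctrl.read_state(); print(s['eef_pos'],s['clock'])
DC=HO-55*hx+(100-8*3.5)*hy
ang=lambda v:np.arctan2(v[1],-v[0])
for n,off in(("top",(.65,1.15)),("side",(-.65,-1.15))):
    im=cv2.imread(f'pics/s33_{n}.png'); hsv=cv2.cvtColor(im,cv2.COLOR_BGR2HSV); c0=proj(n,(*(DC+off),23))[0]; print(n,c0)
    g=hsv[:,:,2]
    for nm,m in(("green",cv2.inRange(hsv,(45,80,30),(85,255,255))),("red",cv2.inRange(hsv,(0,60,60),(10,255,255))|cv2.inRange(hsv,(170,60,60),(180,255,255))),("dark",cv2.inRange(hsv,(0,0,0),(180,255,70)))):
        mm=np.zeros_like(m); cv2.circle(mm,tuple(c0.astype(int)),17 if nm!="dark" else 6,255,-1); m=m&mm
        ys,xs=np.nonzero(m); P=ray(n,np.c_[xs,ys],23)[:,:2]-(DC+off); Q=np.c_[P@hx,P@hy]
        if nm=="dark": print("hub",Q.mean(0)); hub=Q.mean(0)
        else: keep=Q if nm=="green" else Q; 
        if nm!="dark": print(nm,[(round(float(a),0),round(float(b),0)) for a,b in Q])
        if nm=="green": G=Q
        if nm=="red": RR=Q
    print("green ang",ang((G-hub).mean(0)), "red:",sorted([(round(float(np.hypot(*(v-hub))),0),round(float(ang(v-hub)),2)) for v in RR]))
a=cv2.imread('pics/s33_top.png')[235:295,135:200]; b=cv2.imread('pics/s33_side.png')[145:210,220:300]
cv2.imwrite('pics/c37.png',np.hstack([cv2.resize(a,(400,400),interpolation=cv2.INTER_CUBIC),cv2.resize(b,(400,400),interpolation=cv2.INTER_CUBIC)]))
E
```

```text
[ 442.17429551 -145.68347088  132.30157901] 67.325
top [167.19679405 263.6189495 ]
green [(-17.0, 23.0), (-17.0, 21.0), (-18.0, 19.0), (-18.0, 17.0), (-19.0, 23.0), (-20.0, 21.0), (-20.0, 19.0), (-20.0, 17.0), (-21.0, 15.0), (-22.0, 22.0), (-22.0, 19.0), (-22.0, 17.0), (-23.0, 15.0), (-24.0, 22.0), (-24.0, 20.0), (-25.0, 17.0), (-25.0, 15.0), (-27.0, 18.0)]
red [(-1.0, 28.0), (-1.0, 26.0), (-5.0, 3.0), (-3.0, 30.0), (-3.0, 28.0), (-3.0, 26.0), (-4.0, 24.0), (-7.0, 6.0), (-5.0, 26.0), (-6.0, 24.0), (-8.0, 8.0), (-9.0, 6.0), (-8.0, 24.0), (-8.0, 22.0), (-10.0, 11.0), (-11.0, 9.0), (-11.0, 22.0), (-12.0, 13.0), (-12.0, 11.0), (-14.0, 14.0), (-14.0, 27.0), (-16.0, 14.0)]
hub [ 0.14851749 -0.70578618]
green ang 0.7376842719732574 red: [(6.0, 0.69), (9.0, 0.78), (11.0, 0.66), (12.0, 0.82), (14.0, 0.72), (16.0, 0.84), (17.0, 0.76), (19.0, 0.86), (20.0, 0.79), (22.0, 0.73), (24.0, 1.21), (25.0, 1.14), (25.0, 1.33), (25.0, 1.42), (26.0, 1.25), (26.0, 1.52), (27.0, 1.36), (27.0, 1.44), (28.0, 1.54), (29.0, 1.46), (31.0, 1.1), (31.0, 1.48)]
side [249.91136961 168.39255492]
green [(-21.0, 24.0), (-19.0, 23.0), (-17.0, 21.0), (-23.0, 20.0), (-21.0, 19.0), (-18.0, 17.0), (-25.0, 16.0), (-22.0, 15.0), (-20.0, 13.0)]
red [(-5.0, 30.0), (-2.0, 29.0), (0.0, 27.0), (-11.0, 28.0), (-9.0, 27.0), (-6.0, 26.0), (-4.0, 24.0), (-10.0, 23.0), (-8.0, 22.0), (-12.0, 19.0), (-10.0, 18.0), (-14.0, 15.0), (-11.0, 13.0), (-9.0, 12.0), (-7.0, 11.0), (-8.0, 7.0), (-6.0, 5.0), (-4.0, 4.0)]
hub [0.88671635 1.47822738]
green ang 0.6723441179071041 red: [(5.0, 0.51), (8.0, 0.51), (11.0, 0.51), (12.0, 0.89), (15.0, 0.82), (17.0, 0.77), (19.0, 0.99), (20.0, 0.74), (22.0, 0.93), (22.0, 1.16), (23.0, 1.37), (24.0, 1.09), (25.0, 1.29), (26.0, 1.54), (27.0, 1.22), (27.0, 1.46), (29.0, 1.16), (29.0, 1.38)]
```

View pics/c37.png

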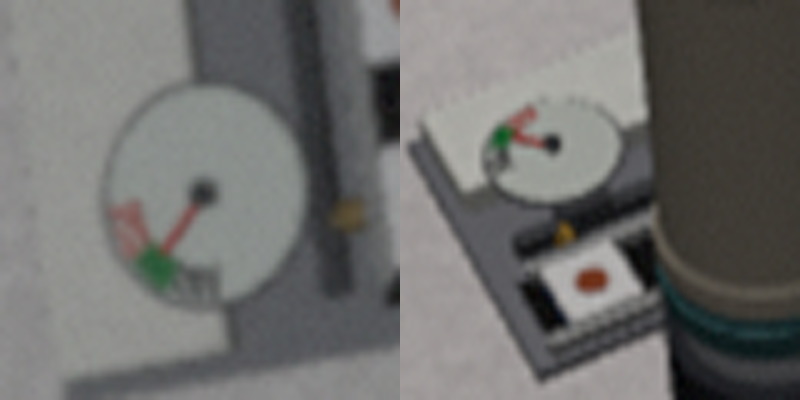

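View pics/s33_top.png

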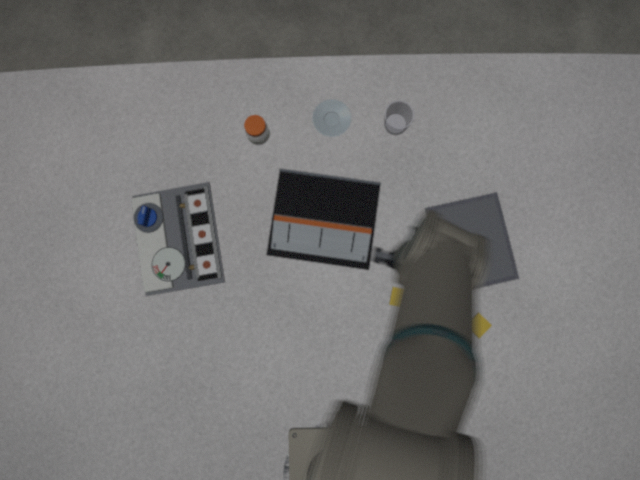

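```bash
python3 - <<'E'
from h import *
im=cv2.imread('pics/s33_top.png'); m=np.zeros(im.shape[:2],np.uint8)
poly=np.array([(*(HO+a*hx+b*hy),14) for a,b in((-97,-27),(97,-27),(97,8),(-97,8))]); cv2.fillPoly(m,[proj('top',poly).round().astype(np.int32)],255)
hsv=cv2.cvtColor(im,cv2.COLOR_BGR2HSV); mk=((hsv[:,:,2]>85)&(m>0)).astype(np.uint8)*255
for c in cv2.findContours(mk,cv2.RETR_EXTERNAL,cv2.CHAIN_APPROX_NONE)[0]:
    if cv2.contourArea(c)<60: continue
    P=ray('top',c.reshape(-1,2).astype(float),14)[:,:2]-[.65,1.15]-HO; Q=np.c_[P@hx,P@hy].astype(np.float32); print(cv2.minAreaRect(Q))
cv2.imwrite('pics/c38.png',cv2.resize(im[180:300,125:230],None,fx=5,fy=5,interpolation=cv2.INTER_CUBIC))
E
```

```text
((-69.79956817626953, -10.403818130493164), (42.119224548339844, 35.5283203125), 0.033124931156635284)
((-1.0200023651123047, -10.544429779052734), (36.024513244628906, 41.9864501953125), 89.97758483886719)
((69.29696655273438, -10.601266860961914), (41.990081787109375, 36.42056655883789), 0.13858047127723694)
```

View pics/c38.png

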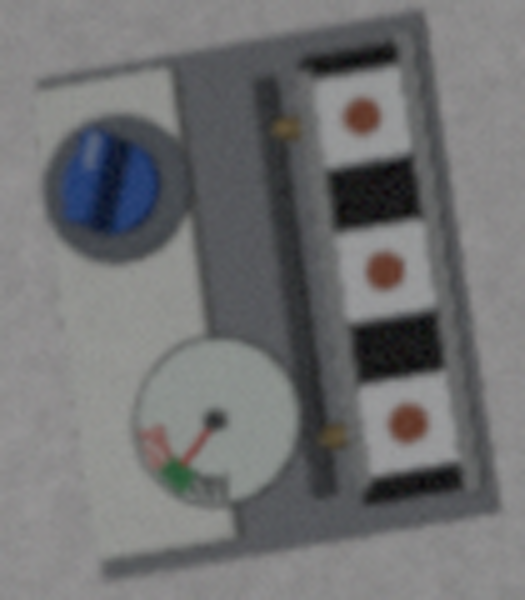

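The tiles are square-on at x = -70, -1 and 69 with y about -10.5, so all three sit flush. The needle is in the green band and the robot is clear of everything, so I'm handing in.

```bash
python3 -c "
from cell import ctrl
print(ctrl.finish_job(), ctrl.read_state()['clock'])"
```

```text
the job is handed in; nothing more can be done
the job is handed in; nothing more can be done
```

The job is handed in, at about 67 s of the 210 s allowed. All three blue tiles were flipped over the crest, and a side picture showed all of them white face up on the catch mat at the same time. I then opened the clamp, laid the tiles in the channel and turned the knob clockwise to about 3.5 rad. That took one regrip of the knob, because joint 5 was getting close to its limit.

**Last checks:**
- **Tiles:** they lie white face up at x ≈ -70, -1 and 69 mm of the holder, with y ≈ -10.5 mm. They are square to the fence within 0.2°, with the jaw against them.
- **Needle:** it reads about 0.77 rad in the top view, inside the green band (0.55 to 1.05).
- **Bystanders:** the pot, beaker and dish were not touched.
- **Robot:** it was clear of everything at hand-in.

**What disagreed:**
- **Tip height:** the fingertips were about 30 mm higher than the reported TCP at grasp openings. The first grasp needed several stepwise descents, with light mat contact of up to about 18 N.
- **Camera calibration:** the two cameras differed by about 1 to 2.5 mm, so I used their mean.
- **Needle in the side view:** it was too coarse to confirm the angle exactly, with readings scattered between about 0.5 and 1.0 rad.

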